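Charge the nut feeder from a hand chute through its dust flap

TASK

Refill the bench nut feeder: take the loaded hand chute by its wooden grip and, keeping it level, push its spout down through the feeder's sprung orange dust flap until the bend of the chute rests lightly on the front rim of the filler neck. Then tip the chute about that rim, keeping it resting there without leaning on the feeder, until all five nuts have slid into the hopper; spill none. Lay the empty chute back on its plywood block as it was, let the flap shut, and leave everything else on the bench alone.

Things in the scene. Friction and masses are not known exactly. Their poses are not given: they have to be found in the camera images.
- chute_grip (a point): Centre of the upright dark wooden grip block on the steel hand chute: 46 mm long, 18 thick, 56 tall (28 up and down from here), standing on a bridge over the channel. Axes: x along the chute to its spout, y its left, z up. Chute underside 53 mm below, tail 130 mm behind, bend 105 mm ahead. Chute 0.18 to 0.37 kg.
- chute_tail (a point): Tail end of the chute's flat underside, mid-width, axes as the grip. The chute is an open bright-steel channel, 235 mm long from here to the bend, 32 mm wide (28 inside), 22 mm high, closed at the tail. It is slippery: nuts lie still in it when level and slide down it once it is tipped by 15 to 25 degrees; 32 degrees empties it.
- chute_bend (a point): Where the chute's underside bends down into the spout, mid-width; 105 mm ahead of and 53 mm below the grip centre, axes as the grip. From here the spout, 32 mm wide, runs 30 mm on at 45 degrees below the channel floor: with the channel level its tip is 21 mm ahead and 21 mm below, its cheeks end 33 mm ahead.
- feeder: Grey bench nut feeder, fixed, 215 mm deep, 160 wide. Origin on the bench below the inner face of the filler neck's front wall; x to the feeder's back, y left, z up. Its front is 30 mm before the origin. It must bear less than 12 N from the chute; 4 to 6 N are ample. The green roof is 138 mm high; the drive housing behind the hopper, from x 100 mm on, is 133 mm high.
- neck_foot (a point): Point of the green roof (138 mm high) at the inner face of the filler neck's front wall, mid-width; axes as the feeder. The neck, a rigid steel collar 3 mm thick, opens 48 mm to +x and 20 mm to each side of here. Its rim stands 12 to 24 mm above here: it is set anew for each batch and its height is not measured, so feel for it.
- dust_flap (a joint): Orange sprung dust flap inside the neck, hinged along the front wall 7 mm below the rim; the spout pushes it down. 0 = shut (level), grows in rad to at most 1.5; the spring shuts it. The push on the spout is 0.7 to 1.5 N. It reads about 0.55 with the chute level and seated on the rim, 1.1 to 1.3 with it tipped 35 degrees.
- hopper_floor (a point): Centre of the floor of the feeder's clear hopper, 81 mm above the bench; the hopper inside is 112 mm long (x), 102 mm wide, 53 mm high.
- block_top (a point): Centre of the top of the fixed plywood parking block, 130 mm long (x), 90 wide, 40 high. The chute lies on it lengthwise, the spout overhanging to +x; the grip's centre is about 15 mm to +x of here, 53 mm above.
- nut1_mid (a point): Centre of a loose brass hexagon nut, 16 mm across flats, 8 mm thick, lying flat in the chute behind the grip at the start, its centre 6 mm above the chute's underside.
- nut2_mid (a point): Centre of a loose brass hexagon nut, 16 mm across flats, 8 mm thick, lying flat in the chute behind the grip at the start, its centre 6 mm above the chute's underside.
- nut3_mid (a point): Centre of a loose brass hexagon nut, 16 mm across flats, 8 mm thick, lying flat in the chute behind the grip at the start, its centre 6 mm above the chute's underside.
- nut4_mid (a point): Centre of a loose brass hexagon nut, 16 mm across flats, 8 mm thick, lying flat in the chute behind the grip at the start, its centre 6 mm above the chute's underside.
- nut5_mid (a point): Centre of a loose brass hexagon nut, 16 mm across flats, 8 mm thick, lying flat in the chute behind the grip at the start, its centre 6 mm above the chute's underside.
- sander: Random-orbit sander, black, 125 mm disc, 130 mm tall; origin at its underside; a bystander to leave alone.
- glue: White glue bottle with red cap, 60 mm across, 170 mm tall; origin at its underside; a bystander to leave alone.
- bolt_jar: Glass jar of bolts with a dark lid, 64 mm across, 85 mm tall; origin at its underside; a bystander to leave alone.
- spanner: Spanner, 170 mm long, lying on the bench; origin at its underside; a bystander to leave alone.
- square: Try square, dark wooden stock and steel blade, lying on the bench; origin at its underside; a bystander to leave alone.
- mallet: Hammer with a pale wooden handle, 260 mm long, lying on the bench; origin at its underside; a bystander to leave alone.
Things that resemble listed ones, but are neither listed nor needed, are in the scene too. What is shaped like the part that bears block_top but green is not meant.

How it is judged:
On the way, in this order (a step that is already met when the one before it is completed fails the run):
1. the spout is down through the flap and the chute, still level and with all the nuts, rests on the neck's front rim (contact force between chute and feeder above 2 N and x of chute_bend in the frame of neck_foot between -0.01 and 0.01 m and y of chute_bend in the frame of neck_foot between -0.01 and 0.01 m and z of chute_bend in the frame of neck_foot between 0.008 and 0.03 m and value of joint dust_flap above 0.4 rad and angle between chute_grip's own z axis and vertical below 0.2 rad and x of each of nut1_mid, nut2_mid, nut3_mid, nut4_mid, nut5_mid in the frame of chute_grip below 0.105 m), for 0.3 s.
2. all five nuts have slid into the hopper while the tipped chute still rests on the rim (contact force between chute and feeder above 2 N and x of chute_bend in the frame of neck_foot between -0.01 and 0.01 m and y of chute_bend in the frame of neck_foot between -0.01 and 0.01 m and z of chute_bend in the frame of neck_foot between 0.008 and 0.03 m and angle between chute_grip's own z axis and vertical above 0.3 rad and z of nut1_mid in the frame of feeder between 0.075 and 0.128 m and x of nut1_mid in the frame of feeder between -0.03 and 0.1 m and y of nut1_mid in the frame of feeder between -0.055 and 0.055 m and z of nut2_mid in the frame of feeder between 0.075 and 0.128 m and x of nut2_mid in the frame of feeder between -0.03 and 0.1 m and y of nut2_mid in the frame of feeder between -0.055 and 0.055 m and z of nut3_mid in the frame of feeder between 0.075 and 0.128 m and x of nut3_mid in the frame of feeder between -0.03 and 0.1 m and y of nut3_mid in the frame of feeder between -0.055 and 0.055 m and z of nut4_mid in the frame of feeder between 0.075 and 0.128 m and x of nut4_mid in the frame of feeder between -0.03 and 0.1 m and y of nut4_mid in the frame of feeder between -0.055 and 0.055 m and z of nut5_mid in the frame of feeder between 0.075 and 0.128 m and x of nut5_mid in the frame of feeder between -0.03 and 0.1 m and y of nut5_mid in the frame of feeder between -0.055 and 0.055 m), for 0.2 s.
At the end, for the whole second after the job is handed in: All five nuts lie at rest in the hopper under the shut flap (0.1 rad); the chute lies still, flat (0.06 rad) and lengthwise (0.35 rad) on the plywood block, the middle of its grip between 20 mm behind and 45 mm ahead of the block's centre and within 30 mm sideways (z of nut1_mid in the frame of feeder between 0.075 and 0.128 m and x of nut1_mid in the frame of feeder between -0.03 and 0.1 m and y of nut1_mid in the frame of feeder between -0.055 and 0.055 m and z of nut2_mid in the frame of feeder between 0.075 and 0.128 m and x of nut2_mid in the frame of feeder between -0.03 and 0.1 m and y of nut2_mid in the frame of feeder between -0.055 and 0.055 m and z of nut3_mid in the frame of feeder between 0.075 and 0.128 m and x of nut3_mid in the frame of feeder between -0.03 and 0.1 m and y of nut3_mid in the frame of feeder between -0.055 and 0.055 m and z of nut4_mid in the frame of feeder between 0.075 and 0.128 m and x of nut4_mid in the frame of feeder between -0.03 and 0.1 m and y of nut4_mid in the frame of feeder between -0.055 and 0.055 m and z of nut5_mid in the frame of feeder between 0.075 and 0.128 m and x of nut5_mid in the frame of feeder between -0.03 and 0.1 m and y of nut5_mid in the frame of feeder between -0.055 and 0.055 m and linear speed of each of nut1, nut2, nut3, nut4, nut5 below 0.03 m/s and value of joint dust_flap below 0.1 rad and angle between chute_grip's own z axis and vertical below 0.06 rad and angle between the x axis of chute_grip and the x axis of block_top, either way round below 0.35 rad and z of chute_grip in the frame of block_top between 0.049 and 0.057 m and x of chute_grip in the frame of block_top between -0.02 and 0.045 m and y of chute_grip in the frame of block_top between -0.03 and 0.03 m and linear speed of chute below 0.02 m/s); the robot touches nothing.
It fails at once if the chute leans on the feeder with more than 12 N (contact force between chute and feeder above 12 N).
It fails at once if the bend of the chute comes more than 20 mm sideways or 16 mm above the highest setting off the rim while it is tipped with nuts in it (angle between chute_grip's own z axis and vertical above 0.3 rad and (horizontal distance between chute_bend and neck_foot above 0.02 m or z of chute_bend in the frame of neck_foot above 0.04 m) and z of any of nut1_mid, nut2_mid, nut3_mid, nut4_mid, nut5_mid in the frame of feeder above 0.15 m).
It fails at once if a nut is spilled on the bench (height (world z) of any of nut1_mid, nut2_mid, nut3_mid, nut4_mid, nut5_mid below 0.03 m).
It fails at once if a bystander is moved by more than 15 mm (distance of any of sander, glue, bolt_jar, spanner, square, mallet from where it was at the start of the episode above 0.015 m).
It also fails if it takes over 72 s, if anything falls off the work surface, if the arm or the gripper's body presses on something with over 40 N, if the wrist force passes 120 N, or if a joint passes its speed limit or range.

ROBOT

A 7-joint arm with a two-finger parallel gripper is mounted at the origin on the work surface. World frame = base frame: x ahead of the robot, y to its left, z up, the work surface at z = 0. Lengths are in m, angles in rad, forces in N, time in s.
With the tool pointing down it reaches from about 0.4 to 0.85 m from the base axis. Payload 4.5 kg.
Tool frame: the origin (TCP) lies on the centre line of the jaws, within the pads' length; the fingertips stand 8 mm ahead of it and the grasp point (between the pads) lies 11 mm behind it; z points along the fingers, y is the direction in which the jaws open and shut (so a half turn about z gives the same grasp; the last joint's range is limited). The gripper opens to 88 mm and grips with 3 to 60 N. Pads are 18 mm wide; open, the fingers measure 123 mm over their backs; the gripper's body (75 mm by 187 mm) begins 45 mm behind the grasp point.
Start: joints at [-1.15, 0.689, -0.195, 1.565, 0.157, 0.902, -0.215], TCP at [0.236, 0.579, 0.247] pointing down, gripper open.
Joint ranges: [-3.01, 3.01], [-0.46, 2.08], [-1.47, 1.51], [0.13, 2.56], [-1, 4.14], [0.04, 2.09], [-2.66, 2.66]. Speed limits (rad/s): [2.57, 2.57, 3.14, 3.14, 3.14, 3.14, 3.14].

INTERFACE

Orientations are given as [roll, pitch, yaw] about the fixed x, y, z axes, in that order (R = Rz(yaw) Ry(pitch) Rx(roll)).
In Python, from plant import arm gives the robot as it stands.
- The arm moves only by the shell command python3 -m inch 'ROWS' [FORCE]. ROWS is JSON, a list of rows, each an object with "fingers": the closure, from 0 (fully open) to 1 (shut); "translation": the shift along the tool's x, y, z in cm, a list of three; "twist": the turn about the tool's z in degrees. In form: [{"fingers": fingers, "translation": [tx, ty, tz], "twist": twist}, ...]. A call has 1 to 12 rows; each row shifts and turns the commanded pose from where the row before left it, along the tool's axes as they then stand; what a row does not reach is not made up. A row lasts 1/10 s, in which the tool goes at most 50 mm and 8.59 degrees, less where a joint would pass 70% of its speed; a pose out of reach is approached as far as the arm can. A call is refused whole if a number of a shift passes 5 or a number of a turn 8.59, either way. A call with a gripper value outside its range is refused whole. The fingers move at their own pace and stop on an object; FORCE is the grip in N (left out, the last holds). Time passes only in rows, so rows that do not move let the fingers close. It gives the time, the measured TCP pose, the force and the opening at its end, in the units of the state.
- arm.get_state(): the state, without advancing time (a new reading comes with each control period).
- arm.camera(name): name is "side" or "top" or "wrist"; returns the picture (420x560x3 uint8, red, green, blue); there is no depth.
- arm.camera_params(name): a dict with "fov_y" (degrees; the focal length in pixels is half the picture's height over the tangent of half this angle, whatever the lens; pixels are square), "cx", "cy" (the principal point, pixels), "origin" and "rotation" of the camera in the world. Camera axes: x right, y up, looking along -z (the intrinsics and any distortion apply to the point x, -y, -z); pixel columns grow to the right and rows downward; lengths in m; the calibration is good to about 2 mm. The wrist camera is an equidistant fisheye: a pixel r from the principal point sees the ray r / f radians off the axis. A picture is of the moment at which its call begins: read the wrist's pose just before it. camera_params takes no time and is no camera call; for the wrist camera it gives the pose at the moment of the call.
- arm.job_done(): hands the job in, once; it reports no verdict.
The state is a dict: "time": time; "qpos": joint angles; "joint_vel": joint speeds; "joint_torque": joint torques, N m; "eef_pos": TCP position; "orientation": TCP orientation; "force": force on the tool from outside, world axes, zero at the start; "moment": the same for the moment, N m; "opening": opening from 0.0 (shut) to 1.0 (fully open).
Only numpy, scipy, OpenCV 4.12 (cv2) and the standard library are available. Lean on these libraries where they do the work, as an engineer would, in place of code of your own. Each camera call takes 0.05 s, during which the arm holds its last target.

## Working session

There is one attempt and no reset: what is moved stays moved. The work goes in short steps, Python scripts to look and compute and a shell command to move; the robot and the scene stay as the last step left them, time stands still between calls to the robot, and variables do not carry over. Pictures are saved under pics/ and viewed, and the job is handed in when it is done.

```bash
ls; mkdir -p pics
python3 - <<'E'
from plant import arm
import cv2
s=arm.get_state(); print(s)
for n in ("side","top","wrist"):
    print(n,arm.camera_params(n))
    cv2.imwrite(f"pics/{n}0.png",arm.camera(n)[:,:,::-1])
E
```

```text
pics
{'time': 0.0, 'qpos': array([-1.15021938,  0.68996139, -0.19449339,  1.56632127,  0.15727064,
        0.90251066, -0.2150787 ]), 'joint_vel': array([ 0.00129645, -0.00041897, -0.00137475, -0.00021789, -0.00155413,
       -0.00036931,  0.00103589]), 'joint_torque': array([ 1.64586240e-04, -5.27544415e+01, -1.26711231e+00, -1.53428614e+01,
       -5.27288276e-02,  6.57841578e-03,  1.53730803e-04]), 'eef_pos': array([0.23557237, 0.57824541, 0.24592966]), 'orientation': array([-3.13978318e+00,  1.25131970e-04,  2.75488462e+00]), 'force': array([-0.59166731,  0.18545604,  0.43890921]), 'moment': array([ 0.0255647 ,  0.01765629, -0.01860537]), 'opening': 1.0033948536983568}
side {'fov_y': 45.287052696709836, 'cx': 276.6039233107842, 'cy': 215.62290627324376, 'origin': array([ 0.19152532, -1.09165448,  0.75203827]), 'rotation': array([ 1.05839408, -0.01395143, -0.27248349])}
top {'fov_y': 43.70603453234281, 'cx': 286.0626703020186, 'cy': 208.95430776051376, 'origin': array([0.20369402, 0.0181718 , 1.47672732]), 'rotation': array([ 2.18511035e-01,  1.06029311e-03, -1.52956987e+00])}
wrist {'fov_y': 65.70646984690485, 'cx': 280.4559744567416, 'cy': 216.17682526693835, 'origin': array([0.16191632, 0.60909198, 0.38384012]), 'rotation': array([-0.31607929,  0.0018049 ,  1.18481859])}
```

View pics/side0.png

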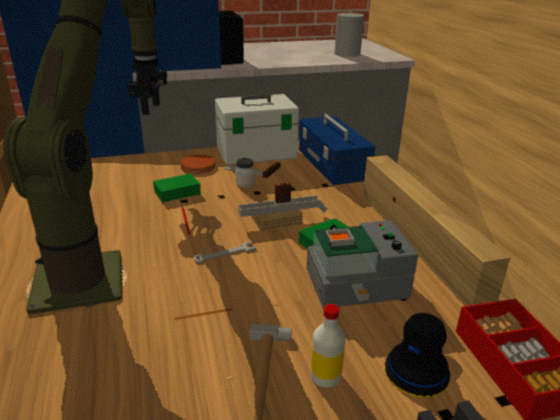

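View pics/top0.png

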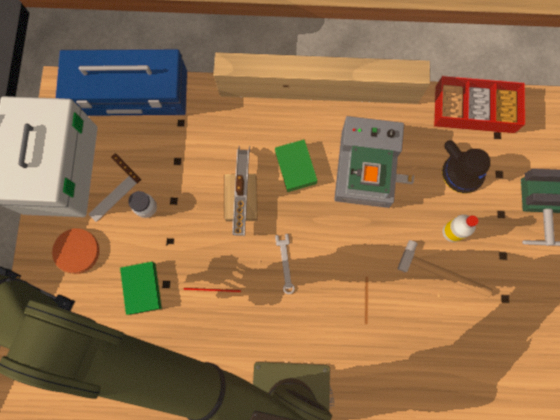

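View pics/wrist0.png

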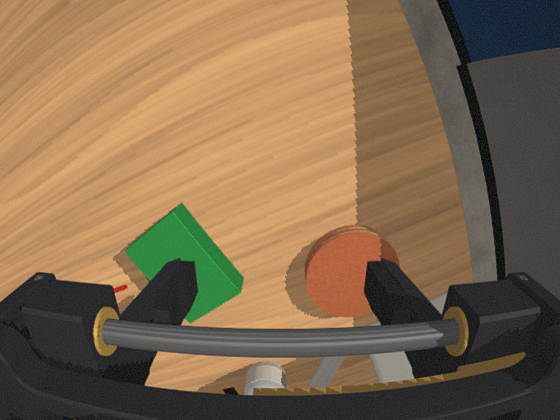

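```bash
python3 -m inch '[{"fingers":0,"translation":[0,0,-4],"twist":0},{"fingers":0,"translation":[0,0,-5],"twist":0},{"fingers":0,"translation":[0,0,-5],"twist":0},{"fingers":0,"translation":[0,0,-5],"twist":0}]'
python3 - <<'E'
import cv2
im=cv2.imread("pics/top0.png"); cv2.imwrite("pics/topc.png",cv2.resize(im[100:280,190:440],None,fx=3.2,fy=3.2,interpolation=cv2.INTER_CUBIC)[:600,:800])
im=cv2.imread("pics/side0.png"); cv2.imwrite("pics/sidec.png",cv2.resize(im[150:320,180:430],None,fx=3.2,fy=3.2,interpolation=cv2.INTER_CUBIC)[:600,:800])
from plant import arm
s=arm.get_state(); print(s['qpos'],s['eef_pos'],s['orientation'])
E
ls
```

```text
time: 0.55
eef_pos: [0.2356, 0.5783, 0.4385]
orientation: [-3.141, -0.0, 2.755]
force: [0.7, 0.6, 0.8]
opening: 1.001
[-1.1496164   0.53825438 -0.20578261  1.25116696  0.10713971  1.36329352
 -0.16509427] [0.23560715 0.57828866 0.43852042] [-3.14096516e+00 -1.95147582e-05  2.75487751e+00]
pics
```

View pics/topc.png

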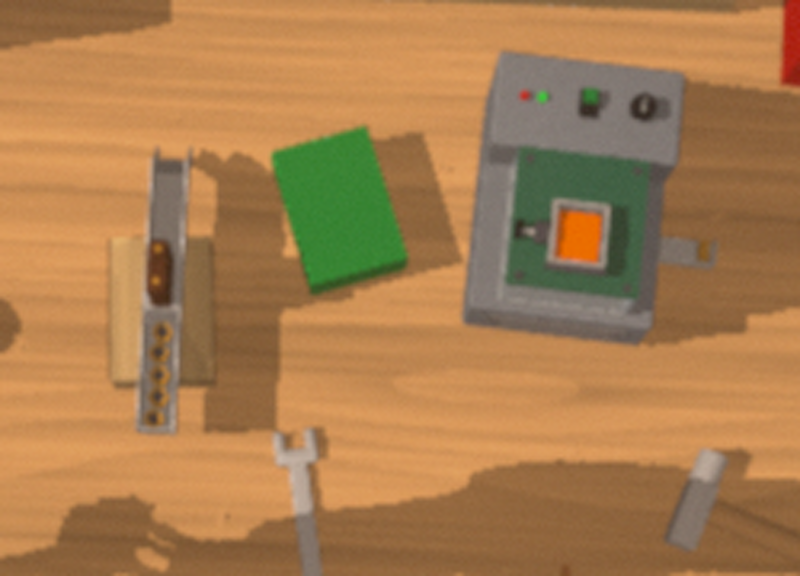

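View pics/sidec.png

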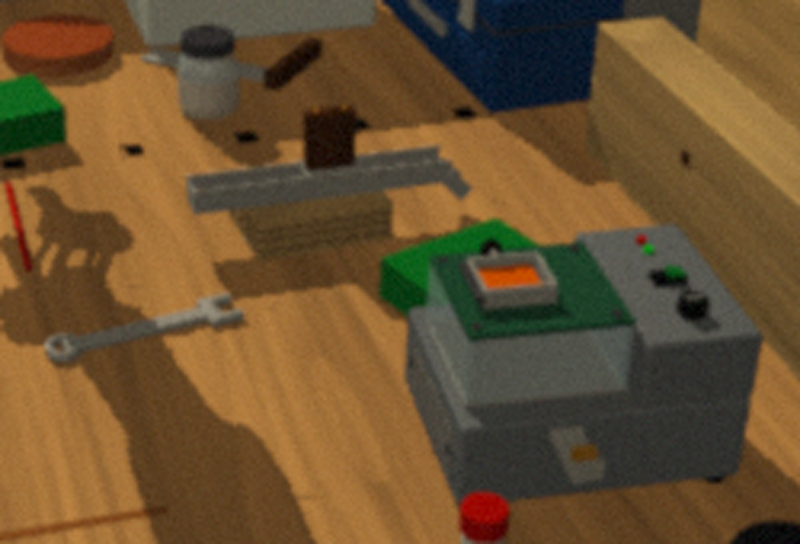

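```bash
python3 -m inch '[{"fingers":0,"translation":[0,0,-5],"twist":0},{"fingers":0,"translation":[0,0,-5],"twist":0},{"fingers":0,"translation":[0,0,-5],"twist":0},{"fingers":0,"translation":[0,0,-5],"twist":0},{"fingers":0,"translation":[0,0,-5],"twist":0},{"fingers":0,"translation":[0,0,-5],"twist":0}]'
python3 - <<'E'
from plant import arm
s=arm.get_state(); print(s['qpos'],s['eef_pos'],s['orientation'])
E
```

```text
time: 1.15
eef_pos: [0.2326, 0.5642, 0.6791]
orientation: [3.124, -0.007, 2.748]
force: [-10.1, -29.3, 0.5]
opening: 1.002
[-1.31735302  0.58468073  0.26581081  0.45883637 -0.17808315  2.09008603
 -0.00892215] [0.23256041 0.56420314 0.67907001] [ 3.12368948 -0.00746985  2.74773955]
```

```bash
python3 -m inch '[{"fingers":0,"translation":[0,0,-3],"twist":0},{"fingers":0,"translation":[0,0,-3],"twist":0},{"fingers":0,"translation":[0,0,-3],"twist":0}]'
python3 - <<'E'
from plant import arm
s=arm.get_state(); print(s['qpos'],s['eef_pos'],s['orientation'])
E
```

```text
time: 1.45
eef_pos: [0.2196, 0.5323, 0.7201]
orientation: [3.07, -0.009, 2.748]
force: [0.4, -0.9, -0.1]
opening: 0.997
[-1.33429335  0.49768875  0.26583846  0.49217799 -0.16106764  2.0891118
 -0.01242956] [0.21957533 0.53233437 0.72006246] [ 3.06955171 -0.00879144  2.74797316]
```

```bash
python3 -m inch '[{"fingers":0,"translation":[0,0,0],"twist":0},{"fingers":0,"translation":[0,0,5],"twist":0},{"fingers":0,"translation":[0,0,5],"twist":0}]'
python3 - <<'E'
from plant import arm
s=arm.get_state(); print(s['qpos'],s['eef_pos'],s['orientation'])
E
```

```text
time: 1.75
eef_pos: [0.2229, 0.5414, 0.6312]
orientation: [3.063, -0.008, 2.747]
force: [0.4, 1.9, 0.4]
opening: 1.0
[-1.38760842  0.41642009  0.26795187  0.92247796 -0.1195741   1.73583596
  0.00548927] [0.2228794  0.54137864 0.63118141] [ 3.06283922 -0.00829826  2.74683116]
```

```bash
cat > h.py <<'E'
import numpy as np, cv2
from scipy.spatial.transform import Rotation as Ro
H,W=420,560
P={'side':dict(f=210/np.tan(np.radians(45.287052696709836)/2),c=(276.6039233107842,215.62290627324376),o=np.array([ 0.19152532,-1.09165448,0.75203827]),r=[1.05839408,-0.01395143,-0.27248349]),
'top':dict(f=210/np.tan(np.radians(43.70603453234281)/2),c=(286.0626703020186,208.95430776051376),o=np.array([0.20369402,0.0181718,1.47672732]),r=[2.18511035e-01,1.06029311e-03,-1.52956987]) }
for p in P.values(): p['R']=Ro.from_euler('xyz',p['r']).as_matrix()
def ray(n,uv):
    p=P[n]; d=p['R']@np.array([(uv[0]-p['c'][0])/p['f'],-(uv[1]-p['c'][1])/p['f'],-1]); return p['o'],d/np.linalg.norm(d)
def plane(n,uv,z):
    o,d=ray(n,uv); return o+d*(z-o[2])/d[2]
def tri(a,b):
    o1,d1=ray('side',a);o2,d2=ray('top',b)
    A=np.stack([d1,-d2],1);t=np.linalg.lstsq(A,o2-o1,rcond=None)[0]
    p,q=o1+t[0]*d1,o2+t[1]*d2
    return (p+q)/2,np.linalg.norm(p-q)
def proj(n,X):
    p=P[n];v=p['R'].T@(np.asarray(X,float)-p['o']); return np.array([p['c'][0]+p['f']*v[0]/-v[2],p['c'][1]-p['f']*v[1]/-v[2]])
E
python3 - <<'E'
from h import *
S=lambda u,v:(180+u/3.2-0.34,150+v/3.2-0.34)
T=lambda u,v:(190+u/3.2-0.34,100+v/3.2-0.34)
pr=lambda n,a:print(n,np.round(a[0],4),round(a[1],4))
print(proj('top',[0,0,0]),proj('side',[0,0,0]))
# grip top centre; tail; tip; block corners ; neck rim corners
pr('grip top',tri(S(330,112),T(160,258)))
pr('grip topfront',tri(S(354,111),T(161,241)))
pr('tail floor?? top mid',tri(S(196,178),T(158,315)) )
pr('tail top R corner',tri(S(197,182),T(176,431)))
pr('bend top R',tri(S(440,152),T(190,155)))
pr('block FR',tri(S(390,195),T(213,238)))
pr('block BR',tri(S(262,218),T(215,383)))
pr('neck FR outer top',tri(S(487,298),T(604,268)))
pr('neck FL outer top',tri(S(463,258),T(550,264)))
pr('neck BR',tri(S(556,290),T(609,205)))
pr('neck BL',tri(S(533,252),T(556,201)))
E
```

```text
[290.30731542 403.64274999] [ 77.69409275 280.49552892]
grip top [0.5737 0.1605 0.1199] 0.0092
grip topfront [0.5927 0.1603 0.1178] 0.0022
tail floor?? top mid [0.4922 0.1657 0.0738] 0.0937
tail top R corner [0.4408 0.1418 0.074 ] 0.0023
bend top R [0.6783 0.1451 0.075 ] 0.0143
block FR [0.6172 0.1217 0.0485] 0.0023
block BR [0.491  0.1125 0.046 ] 0.0057
neck FR outer top [ 0.5767 -0.2078  0.147 ] 0.0013
neck FL outer top [ 0.5758 -0.1625  0.1536] 0.0026
neck BR [ 0.629  -0.2112  0.148 ] 0.0045
neck BL [ 0.6292 -0.1667  0.1534] 0.0039
```

Run:
```python
from h import *
import cv2
t=cv2.imread('pics/top0.png'); s=cv2.imread('pics/side0.png')
pr=lambda n,a:print(n,np.round(a[0],3),round(a[1],4))
pr('jar lid',tri((245,163),(141,197)))
print('jar base',plane('side',(246,185),0))
pr('glue cap',tri((331,311),(472,222)))
pr('sander top',tri((425,322),(472,160)))
for n,uv,z in [('jar',(143,200),.085),('whitebox R edge',(95,140),.15),('whitebox front low',(80,213),.2),('square tip',(93,219),0),('square corner',(135,180),0.01),('square stockend',(113,155),.02)]:
    print(n,np.round(plane('top',uv,z),3))
def col(img,lo,hi,box):
    x0,y0,x1,y1=box; hsv=cv2.cvtColor(img,cv2.COLOR_BGR2HSV); m=cv2.inRange(hsv,lo,hi); k=np.zeros_like(m);k[y0:y1,x0:x1]=m[y0:y1,x0:x1]
    n,l,st,c=cv2.connectedComponentsWithStats(k); i=1+np.argmax(st[1:,4]); return l==i,c[i],st[i]
mt,ct,stt=col(t,(5,150,120),(20,255,255),(345,150,400,200)); ms,cs,sts=col(s,(5,150,120),(20,255,255),(310,215,370,260))
print(ct,stt,cs,sts); pr('flap centre',tri(cs,ct))
print('rect',cv2.minAreaRect(np.argwhere(mt)[:,::-1].astype(np.float32)))
```

```text
jar lid [0.524 0.433 0.079] 0.0136
jar base [0.51756564 0.42398224 0.        ]
glue cap [ 0.481 -0.445  0.163] 0.0014
sander top [ 0.664 -0.468  0.116] 0.0029
jar [0.521 0.424 0.085]
whitebox R edge [0.666 0.55  0.15 ]
whitebox front low [0.456 0.544 0.2  ]
square tip [0.479 0.587 0.   ]
square corner [0.597 0.475 0.01 ]
square stockend [0.667 0.544 0.02 ]
[370.49009901 173.32673267] [364 166  14  16 202] [341.32634033 218.55710956] [310 215  60  11 429]
flap centre [ 0.598 -0.182  0.19 ] 0.014
rect ((370.5, 173.5), (15.0, 13.0), 90.0)
```

```bash
cat > data.py <<'E'
D=[([-1.15021938,0.68996139,-0.19449339,1.56632127,0.15727064,0.90251066,-0.2150787],[0.23557237,0.57824541,0.24592966],[-3.13978318,1.2513e-04,2.75488462]),
([-1.1496164,0.53825438,-0.20578261,1.25116696,0.10713971,1.36329352,-0.16509427],[0.23560715,0.57828866,0.43852042],[-3.14096516,-1.95e-05,2.75487751]),
([-1.31735302,0.58468073,0.26581081,0.45883637,-0.17808315,2.09008603,-0.00892215],[0.23256041,0.56420314,0.67907001],[3.12368948,-0.00746985,2.74773955]),
([-1.33429335,0.49768875,0.26583846,0.49217799,-0.16106764,2.0891118,-0.01242956],[0.21957533,0.53233437,0.72006246],[3.06955171,-0.00879144,2.74797316]),
([-1.38760842,0.41642009,0.26795187,0.92247796,-0.1195741,1.73583596,0.00548927],[0.2228794,0.54137864,0.63118141],[3.06283922,-0.00829826,2.74683116])]
E
python3 - <<'E'
from data import D
import numpy as np, itertools
from scipy.optimize import least_squares
from scipy.spatial.transform import Rotation as Ro
def R(a,x): return Ro.from_euler(a,x)
best=[]
for sg in itertools.product([1,-1],repeat=7):
    def res(p):
        o=[]
        for q,_,e in D:
            a=[s*x for s,x in zip(sg,q)]
            r=R('z',a[0]+p[0])*R('y',a[1])*R('z',a[2])*R('y',a[3])*R('z',a[4])*R('y',a[5])*R('z',a[6]+p[1])
            o.append((R('xyz',e).inv()*r).as_rotvec())
        return np.concatenate(o)
    if sg[1]<0: continue
    b=min((least_squares(res,[c,d]) for c in (0,2,-2) for d in (0,1.57,3.1,-1.57)),key=lambda r:r.cost)
    best.append((b.cost,sg,b.x))
best.sort(key=lambda x:x[0])
for b in best[:6]: print(b)
E
```

```text
(np.float64(2.7241094108421866e-16), (-1, 1, -1, 1, -1, 1, -1), array([5.84567556e-08, 1.57079639e+00]))
(np.float64(0.000199137408293663), (1, 1, 1, 1, 1, 1, 1), array([-3.68522862,  1.80970367]))
(np.float64(0.08478610220970342), (-1, 1, -1, 1, -1, 1, 1), array([-0.076303  ,  1.65299847]))
(np.float64(0.09177432423176737), (1, 1, 1, 1, 1, 1, -1), array([2.67427966, 1.72752161]))
(np.float64(0.09799434088235502), (1, 1, -1, 1, -1, 1, -1), array([-3.65364675, -4.61837449]))
(np.float64(0.10556685139723879), (-1, 1, 1, 1, 1, 1, 1), array([-0.03182953,  1.71544164]))
```

```bash
cat > kin.py <<'E'
import numpy as np
from scipy.spatial.transform import Rotation as Ro
def chain(q):
    a=[-q[0],q[1],-q[2],q[3],-q[4],q[5],-q[6]+np.pi/2]
    ax='zyzyzyz'; r=Ro.identity(); out=[]
    for c,x in zip(ax,a): r=r*Ro.from_euler(c,x); out.append(r)
    return out
E
python3 - <<'E'
from data import D; from kin import *
for names in (['b2','2z','4z','6z'],['b2','1x','2z','4z','6z'],['b2','1x','2z','2x','4z','4x','6z','6x']):
    A=[];B=[]
    for q,p,e in D:
        R=[r.as_matrix() for r in chain(q)]
        cols=[]
        for n in names:
            M=np.eye(3) if n[0]=='b' else R[int(n[0])]
            cols.append(M[:,'xyz'.index(n[1])] if n[0]!='b' else M[:,2])
        A.append(np.stack(cols,1));B.append(p)
    A=np.concatenate(A);B=np.concatenate(B)
    x,_,rk,sv=np.linalg.lstsq(A,B,rcond=None); print(names,np.round(x,4),np.abs(A@x-B).max(),sv.round(4))
E
```

```text
['b2', '2z', '4z', '6z'] [0.251  0.5533 0.3528 0.2134] 0.044732548254032584 [3.7934 2.3238 0.4542 0.0593]
['b2', '1x', '2z', '4z', '6z'] [ 0.3113 -0.0314  0.5946  0.3545  0.3254] 0.045864864455102156 [3.8773 3.0681 0.7282 0.1462 0.0369]
['b2', '1x', '2z', '2x', '4z', '4x', '6z', '6x'] [ 0.3552  0.0031  0.5581 -0.0053  0.3524 -0.0027  0.3249 -0.0462] 0.0017697019569486994 [4.5976 3.5204 2.2339 0.8684 0.7557 0.3701 0.1226 0.0335]
```

Run:
```python
from data import D; from kin import *
for names in (['b2','2z','4z','6z','5x'],['b2','0x','2z','4z','6z','5x'],['b2','2z','4z','6z','5x','2x','3x'],['b2','2z','4z','6z','5x','2x','4x']):
    A=[];B=[]
    for q,p,e in D:
        R=[r.as_matrix() for r in chain(q)]
        cols=[]
        for n in names:
            M=np.eye(3) if n[0]=='b' else R[int(n[0])]
            cols.append(M[:,'xyz'.index(n[1])] if n[0]!='b' else M[:,2])
        A.append(np.stack(cols,1));B.append(p)
    A=np.concatenate(A);B=np.concatenate(B)
    x,_,rk,sv=np.linalg.lstsq(A,B,rcond=None); print(names,np.round(x,4),np.abs(A@x-B).max(),sv.round(4))
```

```text
['b2', '2z', '4z', '6z', '5x'] [0.2543 0.556  0.3531 0.219  0.0019] 0.04431291579701194 [3.899  3.0323 0.7422 0.222  0.0541]
['b2', '0x', '2z', '4z', '6z', '5x'] [ 0.2847 -0.0208  0.5844  0.3514  0.2737 -0.0038] 0.04529183829413541 [4.1634 3.4335 0.8716 0.3093 0.1414 0.0427]
['b2', '2z', '4z', '6z', '5x', '2x', '3x'] [0.2044 0.7199 0.3275 0.1316 0.3123 0.2931 0.0193] 0.03980030759001296 [4.3769 3.7886 0.8847 0.791  0.2442 0.1382 0.0462]
['b2', '2z', '4z', '6z', '5x', '2x', '4x'] [0.1784 0.7053 0.3271 0.0872 0.3121 0.3035 0.02  ] 0.0392715927029918 [4.3792 3.7886 0.8663 0.7909 0.268  0.1384 0.0429]
```

```bash
cat > log.py <<'E'
from plant import arm
import json
s=arm.get_state(); r=[list(map(float,s[k])) for k in ('qpos','eef_pos','orientation')]
open('log.jsonl','a').write(json.dumps(r)+'\n')
import numpy as np
np.set_printoptions(suppress=True,precision=4)
print(round(s['time'],2),*[np.array(x) for x in r],'F',s['force'],'op',round(s['opening'],3))
E
r='{"fingers":0,"translation":[-5,0,0],"twist":4.9}'; : ; python3 -m inch '[{"fingers":0,"translation":[-5,-0.2,0],"twist":4.9},{"fingers":0,"translation":[-5,-0.2,0],"twist":4.9},{"fingers":0,"translation":[-5,-0.2,0],"twist":4.9}]' >/dev/null; python3 log.py; python3 -m inch '[{"fingers":0,"translation":[-5,-0.2,2],"twist":4.9},{"fingers":0,"translation":[-5,-0.2,2],"twist":4.9},{"fingers":0,"translation":[-5,-0.2,2],"twist":4.9}]' >/dev/null; python3 log.py; python3 -m inch '[{"fingers":0,"translation":[-5,-0.2,0],"twist":0},{"fingers":0,"translation":[-5,-0.2,0],"twist":0},{"fingers":0,"translation":[-5,-0.2,0],"twist":0}]' >/dev/null; python3 log.py
```

```text
2.05 [-1.1528  0.4257  0.3417  0.931  -0.1735  1.7421  0.0377] [0.3527 0.4653 0.6263] [ 3.078  -0.0275  2.4883] F [1.1762 0.0498 0.6457] op 0.997
2.35 [-0.9622  0.4223  0.4074  1.1263 -0.211   1.5691  0.0621] [0.4531 0.3717 0.566 ] [ 3.0845 -0.0441  2.2311] F [-0.5361  0.3598  0.1431] op 0.998
2.65 [-0.698   0.4499  0.4207  1.102  -0.2403  1.5846  0.3362] [0.5399 0.2498 0.56  ] [ 3.0844 -0.0451  2.2349] F [ 0.6551  0.1054 -0.2608] op 0.998
```

```bash
cat > fit.py <<'E'
from data import D; from kin import *; import json
np.set_printoptions(suppress=True,precision=4)
D=D+[tuple(json.loads(l)) for l in open('log.jsonl')]
def fit(names,pr=1):
    A=[];B=[]
    for q,p,e in D:
        R=[r.as_matrix() for r in chain(q)]
        A.append(np.stack([np.eye(3)[:,2] if n[0]=='b' else R[int(n[0])][:,'xyz'.index(n[1])] for n in names],1));B.append(p)
    A=np.concatenate(A);B=np.concatenate(B)
    x,_,rk,sv=np.linalg.lstsq(A,B,rcond=None)
    print(names,x,np.abs(A@x-B).max(),sv[-3:])
if __name__=='__main__':
    fit(['b2','2z','4z','6z'])
    fit(['b2','2z','4z','6z','1y','3y','5y'])
    fit(['b2','0x','2z','4z','6z','1y','3y','5x','5y'])
    fit(['b2','0x','2z','4z','6z','6x','6y'])
    fit(['b2','0x','2z','2x','4z','4x','6z','5x'])
E
python3 fit.py
```

```text
['b2', '2z', '4z', '6z'] [-0.0107  0.5287  0.3772 -0.0692] 0.047703631609396474 [2.9223 0.517  0.0812]
['b2', '2z', '4z', '6z', '1y', '3y', '5y'] [ 0.3469  0.5634  0.3448  0.3181 -0.0188 -0.0269 -0.0004] 7.480279978766546e-09 [0.515  0.2149 0.05  ]
['b2', '0x', '2z', '4z', '6z', '1y', '3y', '5x', '5y'] [ 0.3469  0.      0.5634  0.3448  0.3181 -0.0188 -0.0269 -0.     -0.0004] 7.51676443311311e-09 [0.1858 0.1193 0.0439]
['b2', '0x', '2z', '4z', '6z', '6x', '6y'] [ 0.3685 -0.017   0.5921  0.3495  0.3623 -0.0453 -0.002 ] 0.007613347389352376 [0.2376 0.1806 0.0576]
['b2', '0x', '2z', '2x', '4z', '4x', '6z', '5x'] [-0.2229  0.1025  0.4826  0.2834  0.3402  0.0288 -0.494   0.2758] 0.03665479310143585 [0.1831 0.1511 0.0477]
```

```bash
python3 - <<'E'
from h import *
T=lambda u,v:(190+u/3.2-0.34,100+v/3.2-0.34)
def line(a,b,z,n):
    p,q=plane('top',T(*a),z),plane('top',T(*b),z); d=q-p; print(n,np.round(p,4),np.round(q,4),'len',round(np.linalg.norm(d),4),'yaw',round(np.degrees(np.arctan2(d[1],d[0])),2))
line((138,431),(152,160),.062,'chuteL'); line((176,431),(188,160),.062,'chuteR')
line((112,384),(111,238),.04,'blockL'); line((215,383),(213,238),.04,'blockR')
line((466,323),(500,53),.133,'feederL?'); line((642,340),(682,72),.133,'feederR?')
line((490,130),(684,152),.133,'housing front edge (y dir)')
line((506,298),(521,150),.138,'roof L');line((636,296),(651,160),.138,'roof R')
line((550,264),(556,201),.155,'neckL');line((604,268),(609,205),.155,'neckR');line((550,264),(604,268),.155,'neckfront');line((556,201),(609,205),.155,'neckback')
E
python3 - <<'E'
import cv2
im=cv2.imread("pics/top0.png"); cv2.imwrite("pics/neck.png",cv2.resize(im[115:210,330:410],None,fx=6.3,fy=6.3,interpolation=cv2.INTER_CUBIC))
cv2.imwrite("pics/chute.png",cv2.resize(im[140:240,215:265],None,fx=6,fy=6,interpolation=cv2.INTER_CUBIC))
E
```

```text
chuteL [0.4404 0.1755 0.062 ] [0.6841 0.1785 0.062 ] len 0.2438 yaw 0.71
chuteR [0.4417 0.143  0.062 ] [0.6854 0.1465 0.062 ] len 0.2438 yaw 0.84
blockL [0.4847 0.2033 0.04  ] [0.6172 0.213  0.04  ] len 0.1328 yaw 4.2
blockR [0.4893 0.1133 0.04  ] [0.6209 0.1221 0.04  ] len 0.1319 yaw 3.83
feederL? [ 0.5296 -0.0969  0.133 ] [ 0.7681 -0.121   0.133 ] len 0.2397 yaw -5.77
feederR? [ 0.5212 -0.2418  0.133 ] [ 0.7572 -0.2763  0.133 ] len 0.2385 yaw -8.32
housing front edge (y dir) [ 0.6983 -0.1137  0.133 ] [ 0.6854 -0.2775  0.133 ] len 0.1643 yaw -94.5
roof L [ 0.551 -0.129  0.138] [ 0.6798 -0.1395  0.138 ] len 0.1293 yaw -4.7
roof R [ 0.557 -0.236  0.138] [ 0.6754 -0.2487  0.138 ] len 0.1191 yaw -6.13
neckL [ 0.5767 -0.1626  0.155 ] [ 0.6307 -0.167   0.155 ] len 0.0542 yaw -4.66
neckR [ 0.5751 -0.2067  0.155 ] [ 0.629  -0.2106  0.155 ] len 0.0541 yaw -4.19
neckfront [ 0.5767 -0.1626  0.155 ] [ 0.5751 -0.2067  0.155 ] len 0.0441 yaw -92.05
neckback [ 0.6307 -0.167   0.155 ] [ 0.629  -0.2106  0.155 ] len 0.0437 yaw -92.18
```

View pics/neck.png

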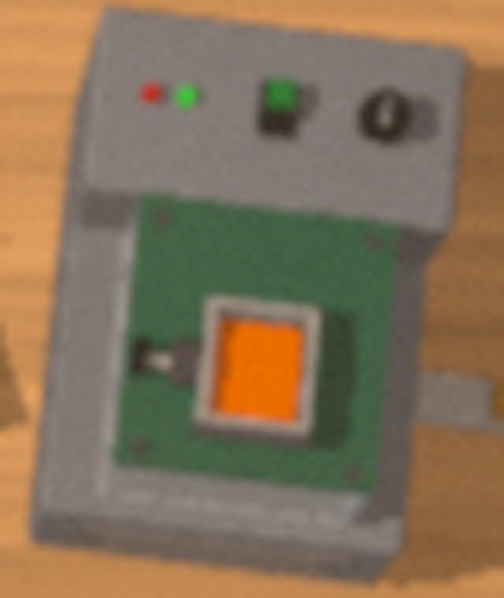

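View pics/chute.png

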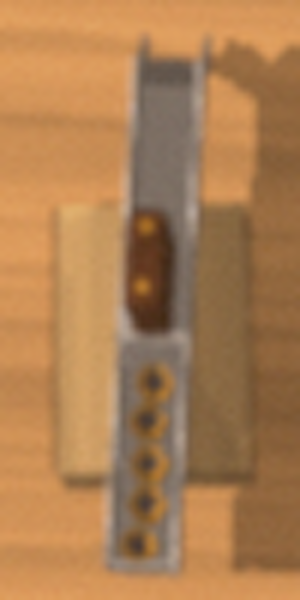

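```bash
cat >> kin.py <<'E'
LO=np.array([-3.01,-.46,-1.47,.13,-1,.04,-2.66]);HI=np.array([3.01,2.08,1.51,2.56,4.14,2.09,2.66])
def fk(q,full=False):
    R=[r.as_matrix() for r in chain(q)]
    sh=np.array([0,0,.3469]); p1=sh+R[1][:,1]*-.0188
    el=p1+R[2][:,2]*.5634; e2=el+R[3][:,1]*-.0269; w=e2+R[4][:,2]*.3448; t=w+R[5][:,1]*-.0004+R[6][:,2]*.3181
    return (t,R[6],el,w) if full else (t,R[6])
def toolR(psi,beta,phi=0,up=1):
    # psi: chute heading deg, beta: tool below horizontal, phi nose-down twist
    ps,b=np.radians(psi),np.radians(beta)
    z=np.array([np.sin(ps)*np.cos(b),-np.cos(ps)*np.cos(b),-np.sin(b)])
    y=-up*np.array([np.cos(ps),np.sin(ps),0]); x=np.cross(y,z)
    R=np.stack([x,y,z],1)
    return Ro.from_rotvec(-z*np.radians(phi)).as_matrix()@R
from scipy.optimize import least_squares
def ik(p,R,q0,w=0.02):
    f=lambda q:np.concatenate([(fk(q)[0]-p)*10,Ro.from_matrix(fk(q)[1].T@R).as_rotvec()*3,w*(q-q0)])
    q0=np.clip(q0,LO+.02,HI-.02)
    r=least_squares(f,q0,bounds=(LO+.01,HI-.01)); t,M=fk(r.x)
    return r.x,np.linalg.norm(t-p),np.degrees(np.linalg.norm(Ro.from_matrix(M.T@R).as_rotvec()))
E
cat > plan.py <<'E'
from kin import *
np.set_printoptions(suppress=True,precision=3)
rng=np.random.default_rng(0)
import sys
psi=-10
for beta in (12,20,30):
  for up in (1,-1):
    sols=[]
    R0=toolR(psi,beta,0,up); z=R0[:,2]
    P=[('grasp',np.array([.572,.161,.095])+.011*z,R0),('lift',np.array([.52,.161,.26])+.011*z,R0),
       ('seat',np.array([.478,-.18,.21])+.011*z,R0),('tip',np.array([.525,-.19,.26])+.011*z,toolR(psi,beta,38,up))]
    best=None
    for k in range(40):
        q,e1,e2=ik(P[0][1],P[0][2],rng.uniform(LO,HI),.002)
        if e1>.003 or e2>1: continue
        qs=[q];tot=0
        for n,p,R in P[1:]:
            q,e1,e2=ik(p,R,qs[-1],.02); tot+=e1*100+e2; qs.append(q)
        if best is None or tot<best[0]: best=(tot,qs)
    print(beta,up,'none' if best is None else (round(best[0],2),np.array(best[1])))
E
python3 plan.py
```

```text
12 1 (np.float64(0.01), array([[-0.539,  1.445, -0.401,  1.032,  0.99 ,  2.08 ,  1.849],
       [-0.588,  1.143, -0.329,  1.305,  0.823,  2.08 ,  1.839],
       [-0.129,  1.083, -0.286,  1.927,  1.147,  1.652,  1.6  ],
       [-0.061,  1.02 , -0.348,  1.804,  1.198,  1.765,  2.436]]))
12 -1 (np.float64(0.01), array([[-0.539,  1.445, -0.401,  1.032,  0.99 ,  2.08 , -1.292],
       [-0.588,  1.143, -0.329,  1.305,  0.823,  2.08 , -1.302],
       [-0.129,  1.083, -0.286,  1.927,  1.147,  1.652, -1.542],
       [-0.061,  1.02 , -0.348,  1.804,  1.198,  1.765, -0.705]]))
20 1 (np.float64(0.01), array([[-0.436,  1.411, -0.63 ,  1.103,  1.081,  2.08 ,  1.751],
       [-0.482,  1.108, -0.541,  1.333,  0.864,  2.08 ,  1.75 ],
       [ 0.014,  1.039, -0.5  ,  1.945,  1.183,  1.696,  1.597],
       [ 0.076,  0.986, -0.565,  1.81 ,  1.225,  1.804,  2.445]]))
20 -1 (np.float64(0.01), array([[-0.467,  1.394, -0.543,  1.106,  1.025,  2.028, -1.363],
       [-0.482,  1.108, -0.541,  1.333,  0.864,  2.08 , -1.391],
       [ 0.014,  1.039, -0.5  ,  1.945,  1.183,  1.696, -1.544],
       [ 0.076,  0.986, -0.565,  1.81 ,  1.225,  1.804, -0.697]]))
30 1 (np.float64(0.01), array([[-0.34 ,  1.366, -0.798,  1.2  ,  1.124,  2.014,  1.677],
       [-0.343,  1.091, -0.812,  1.377,  0.923,  2.08 ,  1.647],
       [ 0.206,  1.022, -0.785,  1.962,  1.224,  1.758,  1.608],
       [ 0.259,  0.983, -0.854,  1.813,  1.259,  1.863,  2.461]]))
30 -1 (np.float64(0.01), array([[-0.34 ,  1.367, -0.801,  1.2  ,  1.126,  2.016, -1.466],
       [-0.343,  1.091, -0.812,  1.377,  0.923,  2.08 , -1.494],
       [ 0.206,  1.022, -0.785,  1.962,  1.224,  1.758, -1.534],
       [ 0.259,  0.983, -0.854,  1.813,  1.259,  1.863, -0.681]]))
```

```bash
cat > rows.py <<'E'
# usage: rows.py dx dy dz(world cm) [step] -> tool components; or arc
import sys,numpy as np
from plant import arm
from scipy.spatial.transform import Rotation as Ro
np.set_printoptions(suppress=True,precision=3)
def cur():
    s=arm.get_state(); return np.array(s['eef_pos']),Ro.from_euler('xyz',s['orientation']).as_matrix()
def arc(r,az1,z1,n,tw):
    p,R=cur(); az=np.arctan2(p[1],p[0]); r0=np.hypot(p[0],p[1])
    for i in range(1,n+1):
        a=az+(np.radians(az1)-az)*i/n; rr=r0+(r-r0)*i/n; zz=p_z0+(z1-p_z0)*i/n if False else None
        t=np.array([rr*np.cos(a),rr*np.sin(a),cur()[0][2]+(z1-cur()[0][2])*i/n])
        d=np.round(R.T@(t-p)*100,1); print(list(d)); p=p+R@d/100; R=R@Ro.from_euler('z',tw,degrees=True).as_matrix()
    print('end',p,Ro.from_matrix(R).as_euler('xyz'))
if __name__=='__main__':
    p,R=cur(); d=np.array(list(map(float,sys.argv[1:4]))); print('tool cm',R.T@d,'pos',p)
E
python3 -c "
from rows import *
arc(.6,-100,.5,27,2.0)"
```

```text
[np.float64(-4.6), np.float64(-1.3), np.float64(-0.1)]
[np.float64(-4.6), np.float64(-1.4), np.float64(-0.0)]
[np.float64(-4.5), np.float64(-1.7), np.float64(-0.1)]
[np.float64(-4.4), np.float64(-1.9), np.float64(-0.1)]
[np.float64(-4.4), np.float64(-2.1), np.float64(-0.1)]
[np.float64(-4.2), np.float64(-2.3), np.float64(-0.2)]
[np.float64(-4.1), np.float64(-2.5), np.float64(-0.1)]
[np.float64(-4.0), np.float64(-2.6), np.float64(-0.1)]
[np.float64(-3.9), np.float64(-2.9), np.float64(-0.1)]
[np.float64(-3.8), np.float64(-3.0), np.float64(-0.2)]
[np.float64(-3.6), np.float64(-3.2), np.float64(-0.1)]
[np.float64(-3.4), np.float64(-3.3), np.float64(-0.1)]
[np.float64(-3.4), np.float64(-3.5), np.float64(-0.1)]
[np.float64(-3.1), np.float64(-3.7), np.float64(-0.1)]
[np.float64(-3.0), np.float64(-3.8), np.float64(-0.1)]
[np.float64(-2.8), np.float64(-3.9), np.float64(-0.1)]
[np.float64(-2.6), np.float64(-4.1), np.float64(-0.0)]
[np.float64(-2.4), np.float64(-4.2), np.float64(-0.1)]
[np.float64(-2.3), np.float64(-4.3), np.float64(0.0)]
[np.float64(-2.0), np.float64(-4.3), np.float64(0.0)]
[np.float64(-1.9), np.float64(-4.5), np.float64(0.0)]
[np.float64(-1.6), np.float64(-4.6), np.float64(0.1)]
[np.float64(-1.4), np.float64(-4.6), np.float64(0.1)]
[np.float64(-1.2), np.float64(-4.7), np.float64(0.1)]
[np.float64(-1.0), np.float64(-4.7), np.float64(0.1)]
[np.float64(-0.8), np.float64(-4.8), np.float64(0.1)]
[np.float64(-0.6), np.float64(-4.8), np.float64(0.2)]
end [-0.104 -0.591  0.5  ] [-3.139 -0.073  1.291]
```

```bash
python3 -m inch '[{"fingers":0,"translation":[-4.6,-1.3,0],"twist":2},{"fingers":0,"translation":[-4.6,-1.4,0],"twist":2},{"fingers":0,"translation":[-4.5,-1.7,0],"twist":2},{"fingers":0,"translation":[-4.4,-1.9,0],"twist":2},{"fingers":0,"translation":[-4.4,-2.1,0],"twist":2},{"fingers":0,"translation":[-4.2,-2.3,0],"twist":2},{"fingers":0,"translation":[-4.1,-2.5,0],"twist":2},{"fingers":0,"translation":[-4,-2.6,0],"twist":2},{"fingers":0,"translation":[-3.9,-2.9,0],"twist":2}]'; python3 log.py;  python3 -m inch '[{"fingers":0,"translation":[-3.8,-3,0],"twist":2},{"fingers":0,"translation":[-3.6,-3.2,0],"twist":2},{"fingers":0,"translation":[-3.4,-3.3,0],"twist":2},{"fingers":0,"translation":[-3.4,-3.5,0],"twist":2},{"fingers":0,"translation":[-3.1,-3.7,0],"twist":2},{"fingers":0,"translation":[-3,-3.8,0],"twist":2},{"fingers":0,"translation":[-2.8,-3.9,0],"twist":2},{"fingers":0,"translation":[-2.6,-4.1,0],"twist":2},{"fingers":0,"translation":[-2.4,-4.2,0],"twist":2}]'; python3 log.py;python3 -c "
from rows import *
arc(.6,-100,.5,9,2.0)"
```

```text
time: 3.55
eef_pos: [0.5697, -0.1711, 0.5303]
orientation: [3.1, -0.063, 1.919]
force: [0.6, -0.0, 0.1]
opening: 1.001
3.55 [-0.0064  0.4937  0.5197  1.1395 -0.3114  1.582   0.8086] [ 0.5697 -0.1711  0.5303] [ 3.0997 -0.063   1.9193] F [ 0.5591 -0.0197  0.1168] op 1.001
time: 4.45
eef_pos: [0.3111, -0.5064, 0.5009]
orientation: [3.119, -0.075, 1.604]
force: [0.7, 0.0, 0.5]
opening: 1.0
4.45 [ 0.6779  0.5411  0.6053  1.1717 -0.3422  1.5777  1.2646] [ 0.3111 -0.5064  0.5009] [ 3.1188 -0.0745  1.6044] F [0.722  0.0287 0.5084] op 1.0
[np.float64(-2.3), np.float64(-4.2), np.float64(-0.3)]
[np.float64(-2.0), np.float64(-4.4), np.float64(-0.2)]
[np.float64(-1.9), np.float64(-4.4), np.float64(-0.2)]
[np.float64(-1.6), np.float64(-4.5), np.float64(-0.2)]
[np.float64(-1.5), np.float64(-4.6), np.float64(-0.1)]
[np.float64(-1.2), np.float64(-4.6), np.float64(-0.2)]
[np.float64(-1.1), np.float64(-4.7), np.float64(-0.1)]
[np.float64(-0.8), np.float64(-4.8), np.float64(-0.0)]
[np.float64(-0.6), np.float64(-4.8), np.float64(-0.1)]
end [-0.104 -0.591  0.5  ] [-3.14  -0.078  1.289]
```

```bash
python3 -m inch '[{"fingers":0,"translation":[-2.3,-4.2,0],"twist":2},{"fingers":0,"translation":[-2,-4.4,0],"twist":2},{"fingers":0,"translation":[-1.9,-4.4,0],"twist":2},{"fingers":0,"translation":[-1.6,-4.5,0],"twist":2},{"fingers":0,"translation":[-1.5,-4.6,0],"twist":2},{"fingers":0,"translation":[-1.2,-4.6,0],"twist":2},{"fingers":0,"translation":[-1.1,-4.7,0],"twist":2},{"fingers":0,"translation":[-0.8,-4.8,0],"twist":2},{"fingers":0,"translation":[-0.6,-4.8,0],"twist":2}]'; python3 log.py; python3 rows.py -0.85 -4.9 0
```

```text
time: 5.35
eef_pos: [-0.1039, -0.5891, 0.4861]
orientation: [3.14, -0.078, 1.289]
force: [-0.7, -0.8, -0.1]
opening: 1.0
5.35 [ 1.3553  0.5809  0.68    1.1729 -0.3453  1.5792  1.6936] [-0.1039 -0.5891  0.4861] [ 3.1399 -0.0783  1.2894] F [-0.68   -0.788  -0.1289] op 1.0
tool cm [-4.928  0.545 -0.386] pos [-0.104 -0.589  0.486]
```

```bash
python3 -m inch '[{"fingers":0,"translation":[-4.9,0.5,-0.4],"twist":0},{"fingers":0,"translation":[-4.9,0.5,-0.4],"twist":0},{"fingers":0,"translation":[-4.9,0.5,-0.4],"twist":0},{"fingers":0,"translation":[-4.9,0.5,-0.4],"twist":0}]' >/dev/null; python3 log.py;python3 -m inch '[{"fingers":0,"translation":[-4.9,0.5,-0.4],"twist":0},{"fingers":0,"translation":[-4.9,0.5,-0.4],"twist":0}]' >/dev/null; python3 log.py; python3 rows.py -0.85 -4.9 0
```

```text
5.75 [ 1.6008  0.9477  0.7965  0.3585 -0.7054  1.9776  1.5443] [-0.1316 -0.7411  0.4935] [ 3.1074 -0.0529  1.2585] F [-2.2892 -0.349   1.5675] op 1.0
5.95 [ 1.6798  1.034   1.0307  0.1343 -1.0008  2.0901  1.4614] [-0.1441 -0.7506  0.4917] [ 3.1191 -0.0578  1.2394] F [18.4465 17.2874  2.6163] op 1.003
tool cm [-4.902  0.797 -0.266] pos [-0.144 -0.751  0.492]
```

```bash
python3 -m inch '[{"fingers":0,"translation":[-4.9,0.8,-0.3],"twist":0},{"fingers":0,"translation":[-4.9,0.8,-0.3],"twist":0},{"fingers":0,"translation":[-4.9,0.8,-0.3],"twist":0}]' >/dev/null; python3 log.py
```

```text
6.25 [ 1.6719  1.0504  1.0275  0.1356 -0.9998  2.089   1.4623] [-0.138  -0.7542  0.4788] [ 3.1203 -0.0739  1.2483] F [ 0.5605 -0.5473  0.1558] op 0.996
```

```bash
cat > sim.py <<'E'
from kin import *
def jac(q):
    t,R=fk(q); J=np.zeros((6,7)); h=1e-6
    for i in range(7):
        d=q.copy(); d[i]+=h; t2,R2=fk(d); J[:3,i]=(t2-t)/h; J[3:,i]=Ro.from_matrix(R2@R.T).as_rotvec()/h
    return J
VM=np.array([2.57,2.57,3.14,3.14,3.14,3.14,3.14])*.7*.1
def solve(q,p,R,it=20,lam=.05):
    q=q.copy()
    for _ in range(it):
        t,M=fk(q); e=np.concatenate([p-t,Ro.from_matrix(R@M.T).as_rotvec()]); J=jac(q)
        q=np.clip(q+J.T@np.linalg.solve(J@J.T+lam**2*np.eye(6),e),LO,HI)
    return q
def row(q,tr,tw,**k):
    t,M=fk(q); q2=solve(q,t+M@np.array(tr)/100,M@Ro.from_euler('z',tw,degrees=True).as_matrix(),**k)
    d=q2-q; s=min(1,1/np.max(np.abs(d)/VM)); return q+s*d
def tilt(q): z=fk(q)[1][:,2]; return np.degrees(np.arccos(-z[2])),np.degrees(np.arctan2(z[1],z[0]))
E
cat > t1.py <<'E'
from sim import *; from data import D
np.set_printoptions(suppress=True,precision=3)
for it in (1,5,20,60):
  for lam in (.01,.05,.1):
    q=np.array(D[1][0])
    for _ in range(6): q=row(q,[0,0,-5],0,it=it,lam=lam)
    a=q.copy()
    for _ in range(3): q=row(q,[0,0,-3],0,it=it,lam=lam)
    print(it,lam,a,fk(a)[0],tilt(a),'|',q,fk(q)[0],tilt(q))
E
python3 t1.py
```

```text
1 0.01 [-1.239  0.639 -0.154  0.23   0.113  2.085 -0.102] [0.243 0.616 0.707] (np.float64(10.88536139207295), np.float64(75.6320618699527)) | [-1.331  1.052 -0.057  0.13   0.14   2.09   0.017] [0.248 0.73  0.441] (np.float64(8.71716114599519), np.float64(-73.33504261696552))
1 0.05 [-1.228  0.585 -0.163  0.318  0.107  2.088 -0.112] [0.235 0.588 0.714] (np.float64(8.833544472412836), np.float64(76.51725682868363)) | [-1.263  0.638 -0.133  0.13   0.117  2.09  -0.086] [0.239 0.624 0.74 ] (np.float64(16.29878358646671), np.float64(73.22237074132114))
1 0.1 [-1.199  0.483 -0.181  0.59   0.093  2.055 -0.129] [0.217 0.529 0.691] (np.float64(1.040513946803585), np.float64(83.90243473469036)) | [-1.225  0.503 -0.166  0.345  0.101  2.09  -0.118] [0.221 0.555 0.756] (np.float64(11.848995341111513), np.float64(75.73231240840386))
5 0.01 [-1.253  0.664 -0.066  0.205  0.056  2.09  -0.08 ] [0.248 0.624 0.699] (np.float64(10.473093028326153), np.float64(71.9970655114721)) | [-1.238  1.114  0.094  0.13  -0.124  2.09  -0.105] [0.289 0.715 0.397] (np.float64(11.129253935556017), np.float64(-118.7160215
[... 1537 characters left out ...]
0353056)) | [-0.981  1.076  0.451  0.132 -0.88   2.09  -0.637] [0.373 0.668 0.462] (np.float64(24.86541045457818), np.float64(167.357929797258))
60 0.05 [-1.251  0.7    0.209  0.184 -0.212  2.08  -0.076] [0.263 0.631 0.688] (np.float64(10.538986253048703), np.float64(79.3105063072258)) | [-1.199  0.743  0.47   0.13  -0.539  2.09  -0.14 ] [0.284 0.634 0.684] (np.float64(12.36187359952678), np.float64(93.98716885681115))
60 0.1 [-1.271  0.663  0.159  0.176 -0.138  2.09  -0.059] [0.25  0.621 0.714] (np.float64(12.285939992027625), np.float64(72.25582695719376)) | [-1.275  0.622  0.312  0.13  -0.285  2.09  -0.059] [0.246 0.605 0.76 ] (np.float64(17.51707679817536), np.float64(72.82481855767483))
```

```bash
cat > t2.py <<'E'
from sim import *; from data import D
np.set_printoptions(suppress=True,precision=3)
def rowb(q,tr,tw,w,mu=1e-3):
    t,M=fk(q); p=t+M@np.array(tr)/100; R=M@Ro.from_euler('z',tw,degrees=True).as_matrix()
    f=lambda x:np.concatenate([(fk(x)[0]-p),w*Ro.from_matrix(fk(x)[1].T@R).as_rotvec(),mu*(x-q)])
    q2=least_squares(f,np.clip(q,LO+1e-6,HI-1e-6),bounds=(LO,HI)).x
    d=q2-q; s=min(1,1/np.max(np.abs(d)/VM)); return q+s*d
if __name__=='__main__':
  import json
  L=[json.loads(l) for l in open('log.jsonl')]
  for w in (.1,.2,.3,.5,1.,2):
    q=np.array(D[2][0])
    for _ in range(3): q=rowb(q,[0,0,-3],0,w)
    print(w,'real .2196 .5323 .7201 tilt4.2 |',q,fk(q)[0],tilt(q))
    q=np.array(L[-3][0])
    for _ in range(2): q=rowb(q,[-4.9,.5,-.4],0,w)
    print(w,np.array(L[-2][0]),L[-2][1],tilt(np.array(L[-2][0])),'|',q,fk(q)[0],tilt(q))
    q=np.array(L[-2][0])
    for _ in range(3): q=rowb(q,[-4.9,.8,-.3],0,w)
    print(w,np.array(L[-1][0]),L[-1][1],tilt(np.array(L[-1][0])),'|',q,fk(q)[0],tilt(q))
E
python3 t2.py
```

```text
0.1 real .2196 .5323 .7201 tilt4.2 | [-1.327  0.518  0.337  0.324 -0.233  2.09  -0.013] [0.229 0.554 0.763] (np.float64(12.708218188581846), np.float64(69.77464104323197))
0.1 [ 1.68   1.034  1.031  0.134 -1.001  2.09   1.461] [-0.14409487255734107, -0.7505625554399425, 0.49167827430118816] (np.float64(3.553282438047459), np.float64(49.735657355054954)) | [ 1.677  1.031  0.979  0.13  -0.974  1.843  1.46 ] [-0.151 -0.829  0.498] (np.float64(11.348112759407025), np.float64(-87.96349301999958))
0.1 [ 1.672  1.05   1.028  0.136 -1.     2.089  1.462] [-0.13803661088215885, -0.7542077837918268, 0.4788486616965252] (np.float64(4.408046395998399), np.float64(55.47114700503541)) | [ 1.679  1.041  1.005  0.13  -0.993  1.663  1.45 ] [-0.167 -0.883  0.506] (np.float64(21.035889749172863), np.float64(-95.85516475800429))
0.2 real .2196 .5323 .7201 tilt4.2 | [-1.33   0.513  0.314  0.369 -0.208  2.09  -0.012] [0.227 0.549 0.751] (np.float64(10.403561912262711), np.float64(70.19447015331195))
0.2 [ 1.68   1.034  1.031  0.134 -1.001  2.09   1.461] [-0.14409487255734107, -0.7505625554399425, 0.4916782
[... 3103 characters left out ...]
loat64(1.4455341006279196), np.float64(84.7717853986976))
2 [ 1.68   1.034  1.031  0.134 -1.001  2.09   1.461] [-0.14409487255734107, -0.7505625554399425, 0.49167827430118816] (np.float64(3.553282438047459), np.float64(49.735657355054954)) | [ 1.679  1.066  1.002  0.13  -0.995  2.041  1.46 ] [-0.14  -0.772  0.466] (np.float64(3.2904181258162835), np.float64(29.929603913732016))
2 [ 1.672  1.05   1.028  0.136 -1.     2.089  1.462] [-0.13803661088215885, -0.7542077837918268, 0.4788486616965252] (np.float64(4.408046395998399), np.float64(55.47114700503541)) | [ 1.68   1.107  1.004  0.13  -0.987  2.008  1.454] [-0.147 -0.785  0.433] (np.float64(3.1232973663336483), np.float64(45.09311292873923))
```

```bash
python3 -m inch '[{"fingers":0,"translation":[4.9,-0.8,0.3],"twist":0},{"fingers":0,"translation":[4.9,-0.8,0.3],"twist":0},{"fingers":0,"translation":[4.9,-0.8,0.3],"twist":0},{"fingers":0,"translation":[4.9,-0.8,-2],"twist":0},{"fingers":0,"translation":[4.9,-0.8,-3],"twist":0},{"fingers":0,"translation":[0,0,-5],"twist":0},{"fingers":0,"translation":[0,0,-5],"twist":0}]' >/dev/null; python3 log.py;python3 -m inch '[{"fingers":0,"translation":[0,0,-5],"twist":0},{"fingers":0,"translation":[0,0,-5],"twist":0},{"fingers":0,"translation":[0,0,-5],"twist":0}]' >/dev/null; python3 log.py;python3 -m inch '[{"fingers":0,"translation":[0,0,-5],"twist":0},{"fingers":0,"translation":[0,0,-5],"twist":0},{"fingers":0,"translation":[0,0,-5],"twist":0}]' >/dev/null; python3 log.py
```

```text
6.95 [ 1.4123  0.6959  1.0383  0.6915 -0.6443  2.0503  1.7187] [-0.1115 -0.6029  0.6095] [ 3.126  -0.0844  1.242 ] F [-0.8801 -2.0819 -2.1989] op 1.002
7.25 [ 1.5975  0.6235  0.3633  0.5761 -0.2537  2.0796  1.4836] [-0.112  -0.5955  0.6263] [ 3.1266 -0.1168  1.2584] F [-0.6021 -0.4304 -1.3682] op 1.001
7.55 [ 1.635   0.5022  0.1947  0.5744 -0.1436  2.089   1.4243] [-0.1068 -0.5567  0.6907] [ 3.1118 -0.0226  1.2585] F [-0.2084 -0.2776  0.4126] op 0.999
```

```bash
python3 -m inch '[{"fingers":0,"translation":[0,0,-5],"twist":0},{"fingers":0,"translation":[0,0,-5],"twist":0},{"fingers":0,"translation":[0,0,-5],"twist":0},{"fingers":0,"translation":[0,0,-5],"twist":0},{"fingers":0,"translation":[0,0,-5],"twist":0},{"fingers":0,"translation":[0,0,-5],"twist":0}]' >/dev/null; python3 log.py; python3 -c "
import json;from sim import *
L=[json.loads(l) for l in open('log.jsonl')]
for l in L[-4:]: print(np.round(tilt(np.array(l[0])),1))"
```

```text
8.15 [ 1.5657  0.2815  0.2675  0.6066 -0.1347  2.089   1.4229] [-0.0946 -0.4662  0.7963] [3.0855 0.1656 1.2492] F [0.4554 1.0033 0.8216] op 1.003
[ 4.9 60.6]
[ 6.7 64.8]
[ 2.1 19.3]
[ 10.  -89.6]
```

```bash
python3 -m inch '[{"fingers":0,"translation":[1,0,-5],"twist":0},{"fingers":0,"translation":[1,0,-5],"twist":0},{"fingers":0,"translation":[1,0,-5],"twist":0}]' >/dev/null; python3 log.py;python3 -m inch '[{"fingers":0,"translation":[3,0,-5],"twist":0},{"fingers":0,"translation":[3,0,-5],"twist":0},{"fingers":0,"translation":[3,0,-5],"twist":0}]' >/dev/null; python3 log.py; python3 -c "
import json;from sim import *
L=[json.loads(l) for l in open('log.jsonl')]
for l in L[-2:]: print(np.round(tilt(np.array(l[0])),1))"
```

```text
8.45 [ 1.3833  0.1318  0.4259  0.6717 -0.1156  2.0892  1.4103] [-0.0796 -0.3936  0.8415] [3.0707 0.2514 1.2436] F [ 0.9334  0.2919 -0.1078] op 1.001
8.75 [ 1.3838 -0.0166  0.2289  0.7544  0.002   2.0893  1.3049] [-0.0616 -0.3231  0.8626] [3.054  0.3019 1.2479] F [ 0.2593 -0.195  -0.0546] op 1.0
[ 15.  -92.8]
[ 18. -92.]
```

```bash
cat >> log.py <<'E'
from sim import tilt
print('tilt',np.round(tilt(np.array(r[0])),1))
E
python3 -m inch '[{"fingers":0,"translation":[0,0,-5],"twist":0},{"fingers":0,"translation":[0,0,-5],"twist":0},{"fingers":0,"translation":[0,0,-5],"twist":0},{"fingers":0,"translation":[0,0,-5],"twist":0}]' >/dev/null; python3 log.py;python3 -m inch '[{"fingers":0,"translation":[-1.5,0,-5],"twist":0},{"fingers":0,"translation":[-1.5,0,-5],"twist":0},{"fingers":0,"translation":[-1.5,0,-5],"twist":0},{"fingers":0,"translation":[-1.5,0,-5],"twist":0}]' >/dev/null; python3 log.py
```

```text
9.15 [ 2.1237 -0.0373 -0.4031  0.7226 -0.0596  2.0891  1.3595] [-0.0657 -0.2988  0.8795] [3.0376 0.3506 1.2327] F [-0.345  -0.2387  0.5913] op 1.001
tilt [ 20.9 -92.5]
9.55 [ 2.1592 -0.0633 -0.32    0.61   -0.1265  2.0891  1.4172] [-0.0764 -0.2817  0.9254] [3.0059 0.489  1.2102] F [-0.0203  0.5261  0.3478] op 0.998
tilt [ 29.  -94.5]
```

```bash
python3 -m inch '[{"fingers":0,"translation":[-2.4,0,-5],"twist":0},{"fingers":0,"translation":[-2.4,0,-5],"twist":0},{"fingers":0,"translation":[-2.8,0,-5],"twist":0},{"fingers":0,"translation":[-2.8,0,-5],"twist":0}]' >/dev/null; python3 log.py;python3 -m inch '[{"fingers":0,"translation":[-3,0,-5],"twist":0},{"fingers":0,"translation":[-3,0,-5],"twist":0},{"fingers":0,"translation":[-3,0,-5],"twist":0},{"fingers":0,"translation":[-3,0,-5],"twist":0}]' >/dev/null; python3 log.py
```

```text
9.95 [ 2.0441 -0.0573 -0.1391  0.4702 -0.1684  2.0891  1.4425] [-0.0902 -0.2759  0.9712] [2.9734 0.6261 1.188 ] F [1.014  0.0011 1.0101] op 1.001
tilt [ 37.  -95.8]
10.35 [ 1.8676 -0.0686  0.1273  0.3504 -0.2353  2.0891  1.4643] [-0.1012 -0.2553  1.0142] [2.9365 0.7604 1.1546] F [ 0.3327  0.116  -0.6878] op 0.998
tilt [ 44.8 -97.1]
```

```bash
python3 -m inch '[{"fingers":0,"translation":[-2,0,-5],"twist":0},{"fingers":0,"translation":[-2,0,-5],"twist":0},{"fingers":0,"translation":[-2,0,-5],"twist":0},{"fingers":0,"translation":[-2,0,-5],"twist":0}]' >/dev/null; python3 log.py;python3 -m inch '[{"fingers":0,"translation":[-2,0,-5],"twist":0},{"fingers":0,"translation":[-2,0,-5],"twist":0},{"fingers":0,"translation":[-2,0,-5],"twist":0},{"fingers":0,"translation":[-2,0,-5],"twist":0}]' >/dev/null; python3 log.py
```

```text
10.75 [ 1.767  -0.1592  0.2637  0.3124 -0.2547  2.0891  1.4729] [-0.0978 -0.1884  1.0474] [2.8918 0.8866 1.1104] F [-0.0226 -0.2544 -0.1017] op 1.001
tilt [ 52.2 -98.2]
11.15 [ 1.7535 -0.2559  0.3137  0.2834 -0.2735  2.089   1.4809] [-0.0909 -0.1136  1.0717] [2.8322 1.0082 1.0478] F [-0.3395 -0.5304  0.0023] op 1.0
tilt [ 59.5 -99.3]
```

```bash
python3 -m inch '[{"fingers":0,"translation":[-2,0,-5],"twist":0},{"fingers":0,"translation":[-2,0,-5],"twist":0},{"fingers":0,"translation":[-2,0,-5],"twist":0},{"fingers":0,"translation":[-2,0,-5],"twist":0}]' >/dev/null; python3 log.py;python3 -m inch '[{"fingers":0,"translation":[-2.4,0,-5],"twist":0},{"fingers":0,"translation":[-2.4,0,-5],"twist":0},{"fingers":0,"translation":[-2.4,0,-5],"twist":0},{"fingers":0,"translation":[-2.4,0,-5],"twist":0}]' >/dev/null; python3 log.py
```

```text
11.55 [ 1.7524 -0.3593  0.3454  0.2623 -0.2897  2.089   1.4884] [-0.0805 -0.033   1.0862] [2.7433 1.1256 0.9581] F [ 0.1942  0.2942 -0.2683] op 1.002
tilt [  66.6 -100.1]
11.95 [ 1.7499 -0.4469  0.398   0.2255 -0.3264  2.089   1.4957] [-0.071   0.042   1.0954] [2.5942 1.2377 0.8073] F [ 0.0896  0.3866 -0.192 ] op 1.001
tilt [  73.8 -100.9]
```

```bash
cat > t3.py <<'E'
from sim import *
from plant import arm
np.set_printoptions(suppress=True,precision=3)
s=arm.get_state(); q=np.array(s['qpos']); t,R,el,w=fk(q,True); print('wrist',w,'elbow',el)
psi=-10.9;beta=16.2
R0=toolR(psi,beta,0,1); print('twist needed',np.degrees(Ro.from_matrix(R.T@R0).as_rotvec()))
z=R0[:,2]
rng=np.random.default_rng(1)
def minq6(p,R,n=25):
    best=None
    for k in range(n):
        q0=rng.uniform(LO,HI); q0[5]=1.4;q0[4]=rng.uniform(0,2);q0[3]=rng.uniform(.3,2);q0[1]=rng.uniform(.2,1.6);q0[0]=-np.arctan2(p[1]+.3,p[0])+rng.normal()*.5
        f=lambda q:np.concatenate([(fk(q)[0]-p)*30,Ro.from_matrix(fk(q)[1].T@R).as_rotvec()*10,[.05*q[5]]])
        r=least_squares(f,np.clip(q0,LO+.02,HI-.02),bounds=(LO,HI)); 
        if np.linalg.norm(fk(r.x)[0]-p)<.003 and (best is None or r.x[5]<best[5]): best=r.x
    return best
for nm,g in [('grasp',[.572,.161,.095]),('+3',[.572,.161,.125]),('+8',[.572,.161,.175]),('pre',[.572,.25,.12]),('back',[.5,.16,.17]),('back2',[.45,.1,.25]),('seat',[.478,-.18,.21]),('p',[.4,.2,.3]),('p2',[.3,0,.5]),('p3',[.2,-.2,.7])]:
    b=minq6(np.array(g)+.011*z,R0)
    print(nm,b,None if b is None else fk(b,True)[2])
E
python3 t3.py
```

```text
wrist [-0.013  0.342  1.184] elbow [0.025 0.243 0.855]
twist needed [ -0.014   0.039 169.786]
grasp [-1.01   1.603  0.999  1.098 -0.071  1.566  2.601] [0.316 0.467 0.329]
+3 [-1.022  1.572  1.035  1.125 -0.069  1.568  2.642] [0.31  0.471 0.346]
+8 [-1.025  1.494  1.026  1.156 -0.006  1.58   2.66 ] [0.308 0.47  0.39 ]
pre [-1.018  1.605  1.009  0.841 -0.083  1.827  2.585] [0.312 0.469 0.327]
back [-1.154  1.484  1.047  1.389 -0.063  1.463  2.657] [0.245 0.506 0.396]
back2 [-1.2    1.32   1.052  1.678  0.056  1.295  2.66 ] [0.215 0.502 0.486]
seat [-0.815  1.404  1.086  1.964  0.196  0.634  2.66 ] [0.395 0.391 0.44 ]
p [-1.347  1.263  1.08   1.572  0.037  1.553  2.66 ] [0.137 0.519 0.518]
p2 [-1.454  0.802  1.294  2.057  0.457  1.329  2.66 ] [0.066 0.4   0.739]
p3 [ 0.834 -0.137 -1.107  2.     1.015  1.834  2.66 ] [-0.066  0.044  0.905]
```

```bash
cat > t4.py <<'E'
from sim import *
from plant import arm
np.set_printoptions(suppress=True,precision=3)
q00=np.array(arm.get_state()['qpos'])
def go(q,tgt,R,n=15,mu=2e-3):
    p0=fk(q)[0]; worst=0
    for i in range(1,n+1):
        p=p0+(np.array(tgt)-p0)*i/n; qp=q.copy()
        f=lambda x:np.concatenate([(fk(x)[0]-p),.5*Ro.from_matrix(fk(x)[1].T@R).as_rotvec(),mu*(x-qp)])
        q=least_squares(f,np.clip(q,LO+1e-6,HI-1e-6),bounds=(LO,HI)).x
        worst=max(worst,np.linalg.norm(fk(q)[0]-p)+np.linalg.norm(Ro.from_matrix(fk(q)[1].T@R).as_rotvec()))
    return q,worst
z=toolR(-10.9,16.2)[:,2]
for tw in (-10.2,169.8):
    q=q00.copy(); R=fk(q)[1]@Ro.from_euler('z',tw,degrees=True).as_matrix(); q,w=q00.copy(),0
    q[6]-=np.radians(tw); print('start',q,np.round(w,3))
    for path in ([[0,-.2,.9],[.2,-.2,.7],[.3,0,.5],[.4,.1,.35],[.45,.28,.25],[.56,.27,.15],[.572,.161,.095]],[[0,-.35,.7],[.3,-.25,.5],[.45,-.15,.35],[.45,.1,.3],[.5,.28,.25],[.56,.27,.15],[.572,.161,.095]],[[.1,.1,.95],[.25,.15,.8],[.35,.2,.6],[.45,.28,.3],[.56,.27,.15],[.572,.161,.095]]):
        qq=q.copy()
        for g in path:
            qq,w=go(qq,np.array(g)+.011*z,R); print(g,qq,round(w,3))
        print()
E
python3 t4.py
```

```text
start [ 1.75  -0.447  0.398  0.225 -0.326  2.089  1.674] 0
[0, -0.2, 0.9] [ 2.801 -0.46   0.085  1.316 -1.     1.571  2.337] 0.21
[0.2, -0.2, 0.7] [ 1.389 -0.396 -1.229  1.998  0.935  1.401 -0.231] 0.494
[0.3, 0, 0.5] [ 1.276 -0.46  -1.47   2.096  0.65   1.427 -0.441] 0.339
[0.4, 0.1, 0.35] [ 1.245 -0.46  -1.47   2.14   0.533  1.26  -0.455] 0.672
[0.45, 0.28, 0.25] [ 1.113 -0.46  -1.47   2.094  0.359  1.275 -0.475] 0.983
[0.56, 0.27, 0.15] [ 1.227 -0.46  -1.47   2.158  0.355  1.042 -0.403] 1.163
[0.572, 0.161, 0.095] [ 1.355 -0.46  -1.47   2.268  0.429  0.861 -0.385] 1.141

[0, -0.35, 0.7] [ 0.882 -0.46  -0.189  2.228  1.277  1.007 -0.064] 0.245
[0.3, -0.25, 0.5] [ 0.417  0.431 -0.934  2.253  1.031  1.914 -1.256] 0.0
[0.45, -0.15, 0.35] [ 0.103  0.881 -0.796  1.958  1.059  2.023 -1.501] 0.0
[0.45, 0.1, 0.3] [-0.378  1.025 -0.675  1.625  0.783  2.09  -1.611] 0.0
[0.5, 0.28, 0.25] [-0.83   1.2   -0.068  1.043  0.611  2.09  -1.145] 0.0
[0.56, 0.27, 0.15] [-0.779  1.399 -0.046  0.815  0.678  2.077 -1.063] 0.0
[0.572, 0.161, 0.095] [-0.665  1.389 -0.042  1.07   0.719  1.839 -1.16 ] 0.0

[
[... 1312 characters left out ...]
.775 -2.66 ] 1.069
[0.5, 0.28, 0.25] [ 1.688 -0.46  -1.47   2.039  0.046  0.848 -2.66 ] 1.318
[0.56, 0.27, 0.15] [ 1.711 -0.46  -1.47   2.258 -0.072  0.549 -2.66 ] 1.405
[0.572, 0.161, 0.095] [ 1.814 -0.46  -1.47   2.38  -0.059  0.366 -2.66 ] 1.34

[0.1, 0.1, 0.95] [ 2.258 -0.46   0.607  0.403 -1.     2.09  -1.416] 0.191
[0.25, 0.15, 0.8] [ 2.375 -0.46   0.119  0.13  -0.972  2.09  -1.859] 0.473
[0.35, 0.2, 0.6] [ 1.521 -0.46  -1.47   1.209  0.618  1.935 -2.66 ] 0.719
[0.45, 0.28, 0.3] [ 1.656 -0.46  -1.47   1.879  0.138  1.087 -2.66 ] 1.255
[0.56, 0.27, 0.15] [ 1.711 -0.46  -1.47   2.259 -0.072  0.549 -2.66 ] 1.405
[0.572, 0.161, 0.095] [ 1.814 -0.46  -1.47   2.38  -0.059  0.366 -2.66 ] 1.34
```

```bash
cat > t5.py <<'E'
from t4 import go,q00,z
from sim import *
import sys
q=q00.copy(); R=fk(q)[1]
for path in ([[-.08,-.1,1.1],[-.12,-.3,1.05],[-.15,-.5,.95],[-.15,-.6,.8],[.2,-.55,.7],[.45,-.4,.6],[.5,-.15,.45],[.45,.1,.35],[.5,.28,.25],[.56,.27,.15],[.572,.161,.095]],):
    qq=q.copy()
    for g in path:
        qq,w=go(qq,np.array(g)+.011*z,R); print(g,qq,round(w,4))
E
python3 t5.py | tail -11
```

```text
[-0.08, -0.1, 1.1] [ 2.049 -0.425  0.294  0.691 -0.492  1.669  1.641] 0.0001
[-0.12, -0.3, 1.05] [ 2.204 -0.333 -0.002  1.065 -0.458  1.189  1.705] 0.0
[-0.15, -0.5, 0.95] [ 2.269 -0.155 -0.328  1.328 -0.3    0.691  1.63 ] 0.0
[-0.15, -0.6, 0.8] [ 2.311 -0.024 -0.558  1.663  0.022  0.211  1.356] 0.0
[0.2, -0.55, 0.7] [ 2.839 -0.46  -1.47   1.845  0.742  0.27   0.114] 0.035
[0.45, -0.4, 0.6] [ 2.265 -0.46  -1.47   1.901  0.833  0.636 -0.172] 0.3261
[0.5, -0.15, 0.45] [ 1.742 -0.46  -1.47   2.074  0.771  0.916 -0.436] 0.5325
[0.45, 0.1, 0.35] [ 1.3   -0.46  -1.47   2.107  0.544  1.212 -0.586] 0.7211
[0.5, 0.28, 0.25] [ 1.163 -0.46  -1.47   2.073  0.373  1.226 -0.609] 1.026
[0.56, 0.27, 0.15] [ 1.227 -0.46  -1.47   2.158  0.355  1.042 -0.581] 1.1633
[0.572, 0.161, 0.095] [ 1.355 -0.46  -1.47   2.268  0.429  0.861 -0.563] 1.1408
```

```bash
cat > t5.py <<'E'
from t4 import go,q00,z
from sim import *
q=q00.copy(); R=fk(q)[1]
for path in ([[-.1,-.2,1.12],[-.14,-.5,1.12],[-.18,-.8,.95],[-.1,-.9,.7],[.2,-.8,.6],[.45,-.5,.5],[.5,-.15,.45],[.45,.1,.35],[.5,.28,.25],[.56,.27,.15],[.572,.161,.095]],[[-.1,-.2,1.12],[-.14,-.5,1.12],[-.18,-.8,.9],[.2,-.75,.85],[.45,-.5,.75],[.5,-.15,.55],[.5,.1,.35],[.5,.28,.25],[.56,.27,.15],[.572,.161,.095]]):
    qq=q.copy()
    for g in path:
        qq,w=go(qq,np.array(g)+.011*z,R,25,mu=1e-2); print(g,qq,round(w,4),fk(qq,True)[2])
E
python3 t5.py | tail -21
```

```text
[-0.1, -0.2, 1.12] [ 1.998 -0.312  0.15   0.655 -0.35   1.546  1.559] 0.0003 [0.055 0.165 0.883]
[-0.14, -0.5, 1.12] [ 1.945  0.091 -0.302  0.437  0.124  1.33   1.356] 0.0002 [-0.036 -0.041  0.908]
[-0.18, -0.8, 0.95] [ 1.827  0.415 -0.271  0.63   0.281  0.827  1.254] 0.0001 [-0.076 -0.215  0.862]
[-0.1, -0.9, 0.7] [1.449 0.507 0.224 1.241 0.56  0.151 0.701] 0.0002 [ 0.014 -0.274  0.839]
[0.2, -0.8, 0.6] [ 0.559  0.61   0.857  1.59   1.524  0.255 -0.702] 0.0093 [ 0.264 -0.187  0.809]
[0.45, -0.5, 0.5] [-0.131  0.68   0.784  1.805  1.213  0.825 -0.823] 0.0002 [0.354 0.028 0.785]
[0.5, -0.15, 0.45] [-0.694  0.752  0.665  1.784  0.801  1.321 -0.894] 0.0 [0.308 0.232 0.758]
[0.45, 0.1, 0.35] [-1.009  0.944  0.546  1.647  0.47   1.578 -1.053] 0.0 [0.259 0.376 0.678]
[0.5, 0.28, 0.25] [-1.032  1.253  0.492  1.061  0.321  1.917 -1.019] 0.0 [0.291 0.45  0.523]
[0.56, 0.27, 0.15] [-0.933  1.445  0.484  0.831  0.314  1.928 -1.005] 0.0 [0.348 0.438 0.418]
[0.572, 0.161, 0.095] [-0.864  1.447  0.483  1.086  0.347  1.642 -1.061] 0.0 [0.377 0.413 0.416]
[-0.1, -0.2, 1.12] [ 1.998 -0.312  0.15   0.
[... 222 characters left out ...]
] 0.0002 [-0.074 -0.187  0.873]
[0.2, -0.75, 0.85] [0.958 0.334 0.031 1.074 1.038 0.887 0.294] 0.0002 [ 0.091 -0.162  0.879]
[0.45, -0.5, 0.75] [ 0.337  0.369 -0.044  1.308  1.314  1.442 -0.252] 0.0001 [ 0.186 -0.085  0.872]
[0.5, -0.15, 0.55] [-0.21   0.54  -0.193  1.634  1.073  1.893 -0.966] 0.0001 [0.287 0.042 0.83 ]
[0.5, 0.1, 0.35] [-0.559  0.919 -0.237  1.486  0.773  1.974 -1.394] 0.0 [0.39  0.222 0.688]
[0.5, 0.28, 0.25] [-0.83   1.199 -0.069  1.043  0.612  2.09  -1.323] 0.0001 [0.368 0.375 0.551]
[0.56, 0.27, 0.15] [-0.779  1.399 -0.046  0.815  0.679  2.077 -1.242] 0.0 [0.408 0.377 0.443]
[0.572, 0.161, 0.095] [-0.665  1.389 -0.043  1.07   0.719  1.839 -1.338] 0.0 [0.448 0.327 0.449]
```

```bash
cat > leg.py <<'E'
import sys; from rows import *
p,R=cur(); g=np.array(list(map(float,sys.argv[1:4]))); n=int(sys.argv[4]); d=R.T@(g-p)*100
print('total',d,'per row',d/n, 'len/row',np.linalg.norm(d)/n)
E
python3 leg.py -.1 -.2 1.12 7; python3 t4.py >/dev/null
```

```text
total [-8.694  3.335 22.656] per row [-1.242  0.476  3.237] len/row 3.4993295377595475
```

```bash
python3 -m inch '[{"fingers":0,"translation":[-1.2,0.5,3.2],"twist":0},{"fingers":0,"translation":[-1.2,0.5,3.2],"twist":0},{"fingers":0,"translation":[-1.2,0.5,3.2],"twist":0},{"fingers":0,"translation":[-1.2,0.5,3.2],"twist":0},{"fingers":0,"translation":[-1.2,0.5,3.2],"twist":0},{"fingers":0,"translation":[-1.2,0.5,3.2],"twist":0},{"fingers":0,"translation":[-1.2,0.5,3.2],"twist":0}]' >/dev/null; python3 log.py; python3 leg.py -.14 -.5 1.12 7
```

```text
12.65 [ 2.0635 -0.312   0.1795  0.64   -0.435   1.5797  1.5885] [-0.0975 -0.1995  1.1176] [2.5962 1.2359 0.8093] F [ 0.8057 -0.6059 -0.0722] op 0.999
tilt [  73.7 -100.9]
total [-8.339  3.042 29.021] per row [-1.191  0.435  4.146] len/row 4.335404087657358
```

```bash
python3 -m inch '[{"fingers":0,"translation":[-1.2,0.4,4.1],"twist":0},{"fingers":0,"translation":[-1.2,0.4,4.1],"twist":0},{"fingers":0,"translation":[-1.2,0.4,4.1],"twist":0},{"fingers":0,"translation":[-1.2,0.4,4.1],"twist":0},{"fingers":0,"translation":[-1.2,0.4,4.1],"twist":0},{"fingers":0,"translation":[-1.2,0.4,4.1],"twist":0},{"fingers":0,"translation":[-1.2,0.4,4.1],"twist":0}]' >/dev/null; python3 log.py; python3 leg.py -.18 -.8 .9 8
```

```text
13.35 [ 2.0871  0.0894 -0.5001  0.4144  0.1843  1.3627  1.3458] [-0.1429 -0.4964  1.1211] [2.5956 1.2363 0.806 ] F [-0.8868  0.9989  0.5462] op 0.998
tilt [  73.7 -101.1]
total [12.855 -0.093 35.484] per row [ 1.607 -0.012  4.435] len/row 4.717588196070365
```

```bash
python3 -m inch '[{"fingers":0,"translation":[1.6,0,4.4],"twist":0},{"fingers":0,"translation":[1.6,0,4.4],"twist":0},{"fingers":0,"translation":[1.6,0,4.4],"twist":0},{"fingers":0,"translation":[1.6,0,4.4],"twist":0},{"fingers":0,"translation":[1.6,0,4.4],"twist":0},{"fingers":0,"translation":[1.6,0,4.4],"twist":0},{"fingers":0,"translation":[1.6,0,4.4],"twist":0},{"fingers":0,"translation":[1.6,0,4.4],"twist":0}]' >/dev/null; python3 log.py; python3 leg.py .2 -.75 .85 10
cat > t6.py <<'E'
from t4 import go,z
from sim import *
from plant import arm
import sys,json
q=np.array(arm.get_state()['qpos']); R=fk(q)[1]
for g in json.loads(sys.argv[1]):
    q,w=go(q,np.array(g),R,25,mu=1e-2); print(g,q,round(w,4),fk(q,True)[2])
E
python3 t6.py '[[0.2,-0.75,0.85],[0.45,-0.5,0.75],[0.5,-0.15,0.55],[0.5,0.1,0.35],[0.5,0.28,0.25],[0.56,0.27,0.15],[0.572,0.161,0.1]]' | tail -7
```

```text
14.15 [ 1.945   0.3506 -0.4387  0.9021  0.4389  0.6555  1.1153] [-0.177  -0.7983  0.8989] [2.6012 1.2349 0.814 ] F [-1.0759 -0.0208  0.0218] op 1.003
tilt [  73.6 -100.9]
total [ 14.308  34.104 -10.022] per row [ 1.431  3.41  -1.002] len/row 3.8317299183713467
[0.2, -0.75, 0.85] [ 1.099  0.326 -0.234  1.075  1.161  0.979  0.256] 0.0001 [ 0.065 -0.169  0.881]
[0.45, -0.5, 0.75] [ 0.487  0.377 -0.322  1.294  1.401  1.561 -0.26 ] 0.0001 [ 0.174 -0.114  0.871]
[0.5, -0.15, 0.55] [-0.076  0.566 -0.451  1.606  1.12   2.032 -1.015] 0.0 [0.303 0.004 0.822]
[0.5, 0.1, 0.35] [-0.476  0.945 -0.43   1.452  0.821  2.09  -1.475] 0.0 [0.414 0.193 0.677]
[0.5, 0.28, 0.25] [-0.863  1.209  0.004  1.005  0.578  2.09  -1.271] 0.0002 [0.357 0.388 0.546]
[0.56, 0.27, 0.15] [-0.806  1.411  0.024  0.771  0.635  2.082 -1.195] 0.0 [0.399 0.388 0.437]
[0.572, 0.161, 0.1] [-0.7    1.386  0.024  1.046  0.67   1.833 -1.292] 0.0 [0.436 0.342 0.451]
```

```bash
python3 t6.py '[[0.2,-0.75,0.75],[0.45,-0.5,0.6],[0.42,-0.15,0.4],[0.42,0.1,0.25],[0.5,0.16,0.18],[0.572,0.161,0.18],[0.572,0.161,0.1]]' | tail -7;echo;  python3 t6.py '[[0.2,-0.8,0.65],[0.45,-0.5,0.5],[0.45,-0.15,0.35],[0.42,0.1,0.25],[0.45,0.25,0.18],[0.572,0.25,0.12],[0.572,0.161,0.1]]' | tail -7
```

```text
[0.2, -0.75, 0.75] [ 1.076  0.32  -0.174  1.374  1.348  0.854 -0.084] 0.0002 [ 0.067 -0.165  0.882]
[0.45, -0.5, 0.6] [ 0.48   0.455 -0.299  1.62   1.441  1.481 -0.655] 0.0001 [ 0.211 -0.131  0.853]
[0.42, -0.15, 0.4] [-0.12   0.676 -0.444  2.002  0.969  1.803 -1.498] 0.0 [0.352 0.023 0.786]
[0.42, 0.1, 0.25] [-0.521  1.035 -0.459  1.686  0.706  1.885 -1.768] 0.0 [0.43  0.225 0.634]
[0.5, 0.16, 0.18] [-0.56   1.224 -0.42   1.324  0.807  1.997 -1.619] 0.0 [0.459 0.266 0.539]
[0.572, 0.161, 0.18] [-0.541  1.285 -0.383  1.088  0.919  2.077 -1.42 ] 0.0 [0.473 0.262 0.506]
[0.572, 0.161, 0.1] [-0.548  1.402 -0.377  1.033  0.933  2.025 -1.456] 0.0 [0.484 0.273 0.441]

[0.2, -0.8, 0.65] [ 1.027  0.434 -0.021  1.486  1.54   0.72  -0.385] 0.0003 [ 0.107 -0.213  0.858]
[0.45, -0.5, 0.5] [ 0.395  0.552 -0.165  1.777  1.465  1.39  -0.909] 0.0001 [ 0.265 -0.131  0.827]
[0.45, -0.15, 0.35] [-0.183  0.772 -0.316  1.956  0.997  1.708 -1.506] 0.0 [0.39  0.053 0.75 ]
[0.42, 0.1, 0.25] [-0.566  1.021 -0.374  1.689  0.687  1.839 -1.719] 0.0 [0.416 0.242 0.641]
[0.45, 0.25, 0.18] [-0.73   1.243 -0.362  1.225  0.664  2.038 -1.636] 0.0 [0.41  0.342 0.528]
[0.572, 0.25, 0.12] [-0.737  1.445 -0.123  0.766  0.752  2.09  -1.254] 0.0001 [0.426 0.362 0.417]
[0.572, 0.161, 0.1] [-0.642  1.385 -0.127  1.041  0.77   1.9   -1.358] 0.0 [0.455 0.316 0.451]
```

```bash
python3 leg.py .2 -.75 .75 9
```

```text
total [23.749 32.408 -7.195] per row [ 2.639  3.601 -0.799] len/row 4.535284293420859
```

```bash
python3 -m inch '[{"fingers":0,"translation":[2.6,3.6,-0.8],"twist":0},{"fingers":0,"translation":[2.6,3.6,-0.8],"twist":0},{"fingers":0,"translation":[2.6,3.6,-0.8],"twist":0},{"fingers":0,"translation":[2.6,3.6,-0.8],"twist":0},{"fingers":0,"translation":[2.6,3.6,-0.8],"twist":0},{"fingers":0,"translation":[2.6,3.6,-0.8],"twist":0},{"fingers":0,"translation":[2.6,3.6,-0.8],"twist":0},{"fingers":0,"translation":[2.6,3.6,-0.8],"twist":0},{"fingers":0,"translation":[2.6,3.6,-0.8],"twist":0}]' >/dev/null; python3 log.py; python3 leg.py .45 -.5 .6 9;python3 t6.py '[[0.45,-0.5,0.6],[0.42,-0.15,0.4],[0.42,0.1,0.25],[0.5,0.16,0.16],[0.572,0.161,0.155],[0.572,0.161,0.1]]' | tail -6
```

```text
15.05 [ 1.0454  0.3162 -0.1311  1.3671  1.3265  0.8448 -0.0693] [ 0.201  -0.7489  0.7541] [2.6004 1.2355 0.8136] F [-0.8542 -0.3393  1.2863] op 1.005
tilt [  73.6 -100.9]
total [ 26.129  15.361 -23.624] per row [ 2.903  1.707 -2.625] len/row 4.269876548369174
[0.45, -0.5, 0.6] [ 0.454  0.452 -0.257  1.622  1.43   1.462 -0.654] 0.0001 [ 0.213 -0.125  0.854]
[0.42, -0.15, 0.4] [-0.142  0.671 -0.408  2.004  0.967  1.783 -1.487] 0.0 [0.349 0.031 0.788]
[0.42, 0.1, 0.25] [-0.536  1.03  -0.43   1.687  0.7    1.87  -1.751] 0.0 [0.425 0.231 0.637]
[0.5, 0.16, 0.16] [-0.575  1.249 -0.389  1.316  0.799  1.964 -1.615] 0.0 [0.459 0.275 0.525]
[0.572, 0.161, 0.155] [-0.555  1.317 -0.351  1.076  0.905  2.043 -1.422] 0.0 [0.474 0.271 0.488]
[0.572, 0.161, 0.1] [-0.559  1.399 -0.346  1.034  0.914  2.009 -1.445] 0.0 [0.48  0.279 0.443]
```

```bash
python3 -m inch '[{"fingers":0,"translation":[2.9,1.7,-2.6],"twist":0},{"fingers":0,"translation":[2.9,1.7,-2.6],"twist":0},{"fingers":0,"translation":[2.9,1.7,-2.6],"twist":0},{"fingers":0,"translation":[2.9,1.7,-2.6],"twist":0},{"fingers":0,"translation":[2.9,1.7,-2.6],"twist":0},{"fingers":0,"translation":[2.9,1.7,-2.6],"twist":0},{"fingers":0,"translation":[2.9,1.7,-2.6],"twist":0},{"fingers":0,"translation":[2.9,1.7,-2.6],"twist":0},{"fingers":0,"translation":[2.9,1.7,-2.6],"twist":-5.1},{"fingers":0,"translation":[0,0,0],"twist":-5.1}]' >/dev/null; python3 log.py; python3 leg.py .42 -.15 .4 9; python3 t6.py '[[0.42,-0.15,0.4],[0.42,0.1,0.25],[0.5,0.16,0.16],[0.572,0.161,0.155],[0.572,0.161,0.1]]' | tail -5
```

```text
16.05 [ 0.4554  0.4543 -0.2652  1.6271  1.4317  1.4566 -0.4729] [ 0.4538 -0.4981  0.5958] [-3.1135  1.2792  1.4203] F [ 0.4292  0.0744 -0.513 ] op 1.0
tilt [  73.3 -100.3]
total [ 28.497  -9.316 -26.595] per row [ 3.166 -1.035 -2.955] len/row 4.453025970885401
[0.42, -0.15, 0.4] [-0.139  0.666 -0.416  2.011  0.972  1.778 -1.301] 0.0 [0.347 0.03  0.79 ]
[0.42, 0.1, 0.25] [-0.536  1.027 -0.437  1.695  0.706  1.865 -1.567] 0.0 [0.424 0.23  0.638]
[0.5, 0.16, 0.16] [-0.574  1.245 -0.395  1.326  0.807  1.958 -1.432] 0.0 [0.458 0.274 0.527]
[0.572, 0.161, 0.155] [-0.554  1.312 -0.357  1.088  0.911  2.035 -1.24 ] 0.0 [0.473 0.27  0.491]
[0.572, 0.161, 0.1] [-0.558  1.394 -0.353  1.047  0.92   2.001 -1.263] 0.0 [0.48  0.278 0.446]
```

```bash
python3 -m inch '[{"fingers":0,"translation":[3.2,-1,-3],"twist":0},{"fingers":0,"translation":[3.2,-1,-3],"twist":0},{"fingers":0,"translation":[3.2,-1,-3],"twist":0},{"fingers":0,"translation":[3.2,-1,-3],"twist":0},{"fingers":0,"translation":[3.2,-1,-3],"twist":0},{"fingers":0,"translation":[3.2,-1,-3],"twist":0},{"fingers":0,"translation":[3.2,-1,-3],"twist":0},{"fingers":0,"translation":[3.2,-1,-3],"twist":0},{"fingers":0,"translation":[3.2,-1,-3],"twist":0}]' >/dev/null; python3 log.py; python3 leg.py .42 .1 .25 8; python3 -c "
from rows import *; p,R=cur(); print(R)"
```

```text
16.95 [-0.1293  0.6777 -0.4244  1.9952  0.9725  1.7951 -1.3106] [ 0.423  -0.1504  0.3993] [-3.1413  1.2854  1.3799] F [ 0.8931 -0.4546 -0.4977] op 1.003
tilt [  73.6 -101. ]
total [ 21.23   -5.052 -19.333] per row [ 2.654 -0.632 -2.417] len/row 3.6443663035472524
[[ 0.053  0.982 -0.182]
 [ 0.276 -0.19  -0.942]
 [-0.96  -0.    -0.282]]
```

```bash
python3 -m inch '[{"fingers":0,"translation":[2.7,-0.6,-2.4],"twist":0},{"fingers":0,"translation":[2.7,-0.6,-2.4],"twist":0},{"fingers":0,"translation":[2.7,-0.6,-2.4],"twist":0},{"fingers":0,"translation":[2.7,-0.6,-2.4],"twist":0},{"fingers":0,"translation":[2.7,-0.6,-2.4],"twist":0},{"fingers":0,"translation":[2.7,-0.6,-2.4],"twist":0},{"fingers":0,"translation":[2.7,-0.6,-2.4],"twist":0},{"fingers":0,"translation":[2.7,-0.6,-2.4],"twist":0}]' >/dev/null; python3 log.py
python3 - <<'E'
from h import *
from plant import arm
for n in ('side','top'):
    im=arm.camera(n)[:,:,::-1]; cv2.imwrite(f'pics/{n}1.png',im)
t=cv2.imread('pics/top0.png'); hsv=cv2.cvtColor(t,cv2.COLOR_BGR2HSV)
m=((hsv[...,2]<110)&(hsv[...,0]<20)&(hsv[...,1]>90)).astype(np.uint8); k=np.zeros_like(m); k[172:200,228:252]=m[172:200,228:252]
k[:, :]=cv2.morphologyEx(k,cv2.MORPH_CLOSE,np.ones((3,3)))
ys,xs=np.nonzero(k); print(len(xs),xs.min(),xs.max(),ys.min(),ys.max())
print(cv2.minAreaRect(np.stack([xs,ys],1).astype(np.float32)))
print(plane('top',(xs.mean(),ys.mean()),.121),proj('top',[.57,.16,.121]))
for uv in [(xs.mean(),ys.min()),(xs.mean(),ys.max()),(xs.min(),ys.mean()),(xs.max(),ys.mean())]: print(plane('top',uv,.121))
E
```

```text
17.75 [-0.5241  1.0414 -0.4465  1.6817  0.7097  1.8779 -1.5831] [0.4226 0.099  0.2459] [-3.1414  1.2856  1.38  ] F [ 1.1082 -0.6438  0.245 ] op 1.003
tilt [  73.7 -100.9]
109 237 243 175 195
((240.0, 185.0), (20.0, 6.0), 90.0)
[0.56440078 0.15749565 0.121     ] [239.38606549 183.19466684]
[0.59289118 0.15921329 0.121     ]
[0.53751906 0.15587499 0.121     ]
[0.56405063 0.16604359 0.121     ]
[0.56470867 0.14997944 0.121     ]
```

View pics/side1.png

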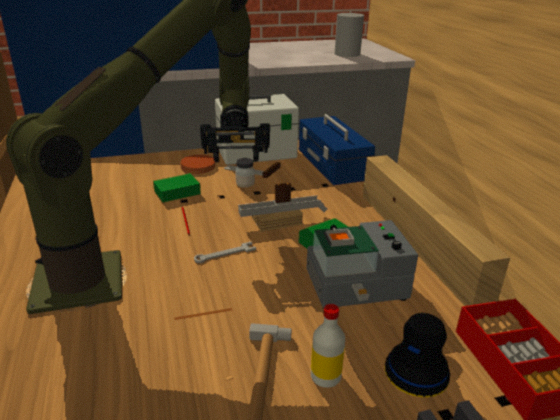

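View pics/top1.png

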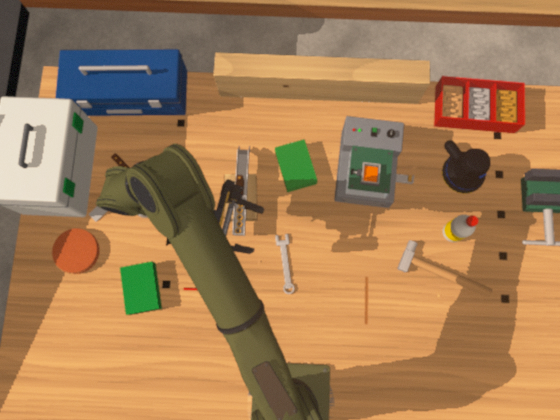

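```bash
cat > t7.py <<'E'
from t4 import go,z
from t2 import rowb
from sim import *
from plant import arm
q0=np.array(arm.get_state()['qpos']); R=fk(q0)[1]
for P in ([.65,-.05,.35],[.7,-.05,.35],[.75,-.05,.33],[.7,-.1,.45],[.6,-.1,.5]):
    q,w=go(q0.copy(),np.array(P),R,25,mu=1e-2); print('\n',P,q,round(w,4),tilt(q))
    for dirn in ([0,4,0],[0,3,2]):
        x=q.copy()
        for i in range(12):
            M=fk(x)[1]; x=rowb(x,M.T@np.array(dirn),0,.5,mu=1e-2)
            if i%3==2: print(dirn,i,x,fk(x)[0],tilt(x))
E
python3 t7.py | grep -v "^\[" | head -0; python3 t7.py | sed -n '/^ \[/,$p'
```

```text
[0.65, -0.05, 0.35] [-0.254  1.017 -0.341  1.213  1.146  2.008 -0.908] 0.0 (np.float64(73.48648567963582), np.float64(-100.7594437837972))
[0, 4, 0] 2 [-0.463  1.084 -0.208  1.005  1.025  2.09  -0.838] [0.65 0.07 0.35] (np.float64(73.4784521513936), np.float64(-100.73989914605004))
[0, 4, 0] 5 [-0.732  1.222  0.333  0.706  0.677  2.09  -0.575] [0.649 0.178 0.349] (np.float64(73.53474793919791), np.float64(-101.05173203453269))
[0, 4, 0] 8 [-0.843  1.374  0.992  0.583  0.183  2.09  -0.316] [0.639 0.21  0.345] (np.float64(73.81705866266495), np.float64(-103.50470121658083))
[0, 4, 0] 11 [-0.969  1.449  1.319  0.595 -0.09   2.09  -0.227] [0.604 0.276 0.336] (np.float64(72.98155712591438), np.float64(-99.45181160311458))
[0, 3, 2] 2 [-0.44   0.999 -0.176  1.026  1.049  2.09  -0.749] [0.65 0.04 0.41] (np.float64(73.47958281464823), np.float64(-100.7385286834968))
[0, 3, 2] 5 [-0.7    1.065  0.37   0.755  0.77   2.09  -0.425] [0.649 0.126 0.468] (np.float64(73.4819875462352), np.float64(-100.76459315143926))
[0, 3, 2] 8 [-0.799  1.201  1.029  0.589  0.327  2.09  -0.118] [0.643 0.154 0.492]
[... 4800 characters left out ...]
.691 -0.03   2.09   0.025] [0.571 0.249 0.482] (np.float64(73.3972517441309), np.float64(-100.70574745394302))
[0, 3, 2] 2 [-0.458  0.759 -0.05   1.122  1.053  2.09  -0.561] [ 0.6  -0.01  0.56] (np.float64(73.48026365112482), np.float64(-100.72881592456784))
[0, 3, 2] 5 [-0.747  0.859  0.514  0.831  0.827  2.09  -0.224] [0.599 0.079 0.619] (np.float64(73.481288363898), np.float64(-100.66766888968448))
[0, 3, 2] 8 [-0.828  1.025  1.173  0.614  0.407  2.09   0.116] [0.595 0.112 0.647] (np.float64(72.59929173082216), np.float64(-103.05507519395445))
[0, 3, 2] 11 [-0.911  1.075  1.51   0.577  0.214  2.09   0.275] [0.567 0.158 0.678] (np.float64(73.74539221229873), np.float64(-99.81145999961647))
```

```bash
cat > t8.py <<'E'
from t4 import go,z
from t2 import rowb
from sim import *
from plant import arm
q0=np.array(arm.get_state()['qpos']); R=fk(q0)[1]
P=[.72,-.08,.38]
q,w=go(q0.copy(),np.array(P),R,25,mu=1e-2); print('##',P,q,round(w,4),tilt(q))
for d1,n1,d2,n2 in (([0,3,2],12,[0,4,0],6),([0,3,2],12,[0,3,-2],6),([0,3,2],12,[-3,3,0],6),([0,3,2],12,[0,2,3],6),([0,4,1],12,[0,4,1],6)):
    x=q.copy()
    for i in range(n1): x=rowb(x,fk(x)[1].T@np.array(d1),0,.5,mu=1e-2)
    print('##',d1,x,fk(x)[0],tilt(x),fk(x,True)[2:])
    for i in range(n2):
        x=rowb(x,fk(x)[1].T@np.array(d2),0,.5,mu=1e-2)
        if i%2: print('##',d2,i,x,fk(x)[0],tilt(x))
    RR=fk(x)[1]
    for g in ([.6,.16,.3],[.57,.16,.16],[.57,.15,.095],[.45,0,.25],[.478,-.19,.21]):
        x,w=go(x,np.array(g),RR,20,mu=1e-2); print('##  ',g,x,round(w,4),fk(x,True)[2])
E
python3 t8.py | grep '##'
```

```text
## [0.72, -0.08, 0.38] [-0.235  1.077 -0.284  0.933  1.258  2.019 -0.643] 0.0001 (np.float64(73.48636089919033), np.float64(-100.75776838635905))
## [0, 3, 2] [-0.761  1.256  1.51   0.425  0.008  2.09   0.136] [0.665 0.152 0.548] (np.float64(73.89061778569248), np.float64(-98.80675446558021)) (array([0.401, 0.356, 0.521]), array([0.712, 0.454, 0.636]))
## [0, 4, 0] 1 [-0.86   1.27   1.51   0.47   0.011  2.09   0.101] [0.641 0.207 0.536] (np.float64(74.33616514824723), np.float64(-95.94399791420254))
## [0, 4, 0] 3 [-0.95   1.286  1.51   0.501  0.009  2.09   0.068] [0.617 0.257 0.523] (np.float64(74.76625544428396), np.float64(-92.7960644669994))
## [0, 4, 0] 5 [-1.029  1.303  1.51   0.519  0.002  2.09   0.035] [0.594 0.303 0.51 ] (np.float64(75.16535884731653), np.float64(-89.41588161054985))
##   [0.6, 0.16, 0.3] [-1.138  1.493  1.433  1.239 -0.13   1.447 -0.129] 0.0002 [0.253 0.502 0.39 ]
##   [0.57, 0.16, 0.16] [-1.185  1.66   1.347  1.307 -0.251  1.373 -0.251] 0.0 [0.228 0.513 0.297]
##   [0.57, 0.15, 0.095] [-1.173  1.741  1.309  1.283 -0.302  1.349 -0.306] 0.0 [0.232 0.505 0.25
[... 4135 characters left out ...]
(73.8136878569007), np.float64(-90.53903821838571))
## [0, 4, 1] 5 [-1.095  1.339  1.51   0.534 -0.056  2.09  -0.03 ] [0.574 0.346 0.473] (np.float64(73.97831044903992), np.float64(-86.62988197983803))
##   [0.6, 0.16, 0.3] [-1.165  1.487  1.446  1.292 -0.151  1.377 -0.112] 0.0002 [0.239 0.508 0.394]
##   [0.57, 0.16, 0.16] [-1.213  1.656  1.356  1.361 -0.271  1.301 -0.232] 0.0 [0.214 0.519 0.299]
##   [0.57, 0.15, 0.095] [-1.201  1.738  1.316  1.339 -0.323  1.276 -0.286] 0.0 [0.218 0.511 0.253]
##   [0.45, 0, 0.25] [-1.286  1.518  1.384  2.021 -0.24   0.761 -0.051] 0.0001 [0.176 0.535 0.376]
##   [0.478, -0.19, 0.21] [-0.925  1.55   1.274  2.174 -0.288  0.239  0.002] 0.0 [0.354 0.439 0.359]
```

Run:
```python
from h import *
for uv in [(299,152),(222,160)]: print(plane('side',uv,0))
print(plane('top',(95,138),.15),plane('top',(78,214),.15))
im=cv2.imread('pics/side0.png'); a=cv2.resize(im[80:200,150:400],None,fx=3.2,fy=3.2,interpolation=cv2.INTER_CUBIC); cv2.imwrite('pics/box.png',a)
im=cv2.imread('pics/top0.png'); a=cv2.resize(im[80:240,0:200],None,fx=3.5,fy=3.5,interpolation=cv2.INTER_CUBIC); cv2.imwrite('pics/box2.png',a)
```

```text
[0.78446613 0.66364774 0.        ]
[ 4.76743987e-01  6.56609177e-01 -1.11022302e-16]
[0.6714424  0.55079039 0.15      ] [0.46252227 0.5698043  0.15      ]
```

View pics/box.png

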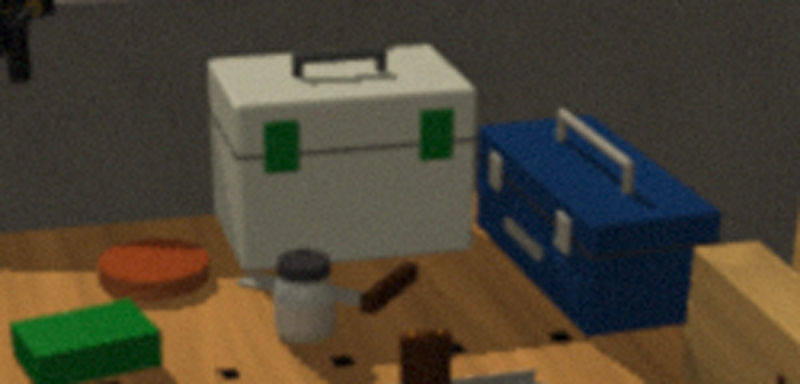

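View pics/box2.png

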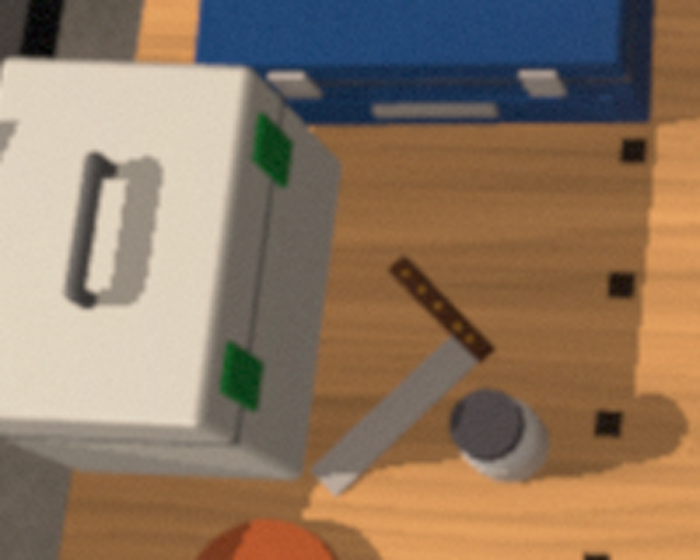

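```bash
python3 leg.py .72 -.08 .38 9; python3 rows.py 0 3 2
```

```text
total [-16.683  32.6     7.909] per row [-1.854  3.622  0.879] len/row 4.162763726872064
tool cm [-1.078 -0.564 -3.394] pos [0.422 0.102 0.244]
```

```bash
python3 -m inch '[{"fingers":0,"translation":[-1.9,3.6,0.9],"twist":0},{"fingers":0,"translation":[-1.9,3.6,0.9],"twist":0},{"fingers":0,"translation":[-1.9,3.6,0.9],"twist":0},{"fingers":0,"translation":[-1.9,3.6,0.9],"twist":0},{"fingers":0,"translation":[-1.9,3.6,0.9],"twist":0},{"fingers":0,"translation":[-1.9,3.6,0.9],"twist":0},{"fingers":0,"translation":[-1.9,3.6,0.9],"twist":0},{"fingers":0,"translation":[-1.9,3.6,0.9],"twist":0},{"fingers":0,"translation":[-1.9,3.6,0.9],"twist":0}]' >/dev/null; python3 log.py;  python3 -m inch '[{"fingers":0,"translation":[-1.1,-0.6,-3.4],"twist":0},{"fingers":0,"translation":[-1.1,-0.6,-3.4],"twist":0},{"fingers":0,"translation":[-1.1,-0.6,-3.4],"twist":0},{"fingers":0,"translation":[-1.1,-0.6,-3.4],"twist":0},{"fingers":0,"translation":[-1.1,-0.6,-3.4],"twist":0},{"fingers":0,"translation":[-1.1,-0.6,-3.4],"twist":0}]' >/dev/null; python3 log.py
```

```text
18.75 [-0.224   1.0627 -0.2822  0.9439  1.2631  2.0182 -0.6375] [ 0.7178 -0.0891  0.3897] [-3.1395  1.2864  1.3816] F [ 1.122   0.3558 -0.22  ] op 1.003
tilt [  73.7 -101. ]
19.35 [-0.5796  1.1733  0.6108  0.4715  0.6773  2.0866 -0.1622] [0.712  0.0572 0.4886] [-3.1186  1.2786  1.3705] F [ 0.8163 -1.3773 -0.9632] op 1.002
tilt [  73.3 -102.9]
```

```bash
python3 -m inch '[{"fingers":0,"translation":[-1.1,-0.6,-3.4],"twist":0},{"fingers":0,"translation":[-1.1,-0.6,-3.4],"twist":0},{"fingers":0,"translation":[-1.1,-0.6,-3.4],"twist":0},{"fingers":0,"translation":[-1.1,-0.6,-3.4],"twist":0}]' >/dev/null; python3 log.py; python3 -m inch '[{"fingers":0,"translation":[-1.1,-0.6,-3.4],"twist":0},{"fingers":0,"translation":[-1.1,-0.6,-3.4],"twist":0},{"fingers":0,"translation":[-1.1,-0.6,-3.4],"twist":0}]' >/dev/null; python3 log.py; python3 rows.py 0 4 0
```

```text
19.75 [-0.6382  1.2858  1.4915  0.4246 -0.0224  2.0883  0.1131] [0.6869 0.0756 0.5165] [-3.0908  1.2755  1.3484] F [-0.1199 -0.9424 -0.6959] op 0.997
tilt [  73.1 -105.8]
20.05 [-0.7617  1.2361  1.5096  0.4873  0.0318  2.089   0.1471] [0.6491 0.1325 0.5587] [3.1361 1.2848 1.3488] F [ 0.0839 -0.3252  0.7591] op 0.999
tilt [  73.6 -102.4]
tool cm [ 1.101 -0.86  -3.748] pos [0.649 0.132 0.559]
```

```bash
python3 -m inch '[{"fingers":0,"translation":[1.2,-1,-4.6],"twist":0},{"fingers":0,"translation":[1.2,-1,-4.6],"twist":0},{"fingers":0,"translation":[1.2,-1,-4.6],"twist":0}]' >/dev/null; python3 log.py; python3 rows.py 0 5 0
```

```text
20.35 [-0.943   1.2588  1.5093  0.5888  0.0341  2.0889  0.0834] [0.5999 0.2239 0.5359] [3.0648 1.294  1.3474] F [ 1.0769  1.1493 -0.2963] op 1.006
tilt [ 74.2 -98.2]
tool cm [ 1.332 -0.744 -4.761] pos [0.6   0.224 0.536]
```

```bash
python3 -m inch '[{"fingers":0,"translation":[1,-0.2,-4.8],"twist":0},{"fingers":0,"translation":[1,-0.2,-4.8],"twist":0},{"fingers":0,"translation":[1,-0.2,-4.8],"twist":0}]' >/dev/null; python3 log.py; python3 rows.py 0 5 0
```

```text
20.65 [-1.0717  1.2855  1.5093  0.6238  0.0226  2.0889  0.0314] [0.5634 0.2942 0.5152] [2.9752 1.3023 1.345 ] F [-0.1667 -0.6864 -0.7536] op 0.999
tilt [ 74.8 -93.1]
tool cm [ 1.293 -0.326 -4.819] pos [0.563 0.294 0.515]
```

```bash
cat > t9.py <<'E'
from sim import *; from plant import arm
q=np.array(arm.get_state()['qpos']); t,R=fk(q); ti,az=tilt(q)
R0=toolR(az+90,90-ti,0,-1); print('psi',az+90,'beta',90-ti,'twist needed',np.degrees(Ro.from_matrix(R.T@R0).as_rotvec()))
E
python3 t9.py; python3 leg.py .6 .16 .3 6;  python3 t6.py '[[0.57,0.2,0.33],[0.57,0.15,0.16],[0.57,0.15,0.095],[0.45,0,0.25],[0.478,-0.19,0.21]]' | tail -5
```

```text
psi -3.059286229421474 beta 15.163775649336955 twist needed [-6.80831496e-15 -4.80773685e-15 -2.60819417e+00]
total [17.501  3.576 18.378] per row [2.917 0.596 3.063] len/row 4.271459656293532
[0.57, 0.2, 0.33] [-1.16   1.457  1.442  1.159 -0.113  1.618 -0.132] 0.0001 [0.241 0.506 0.411]
[0.57, 0.15, 0.16] [-1.146  1.656  1.345  1.274 -0.256  1.427 -0.257] 0.0 [0.248 0.504 0.299]
[0.57, 0.15, 0.095] [-1.136  1.737  1.31   1.226 -0.307  1.429 -0.319] 0.0 [0.251 0.496 0.254]
[0.45, 0, 0.25] [-1.238  1.526  1.383  1.933 -0.212  0.908 -0.084] 0.0001 [0.202 0.526 0.372]
[0.478, -0.19, 0.21] [-0.906  1.571  1.302  2.075 -0.256  0.427 -0.032] 0.0 [0.362 0.432 0.347]
```

```bash
python3 -m inch '[{"fingers":0,"translation":[0,0,0],"twist":-2.6}]' >/dev/null; python3 t9.py; python3 leg.py .5694 .17 .25 7; python3 leg.py .5694 .1494 .165 9
```

```text
psi -2.5924432042026666 beta 15.117197085143275 twist needed [-6.97263564e-15  3.86935096e-15  9.67123319e-02]
total [22.187  1.287 19.24 ] per row [3.17  0.184 2.749] len/row 4.199376491280209
total [29.856  1.394 23.444] per row [3.317 0.155 2.605] len/row 4.220647781017152
```

```bash
python3 -m inch '[{"fingers":0,"translation":[3.3,0.15,2.6],"twist":0},{"fingers":0,"translation":[3.3,0.15,2.6],"twist":0},{"fingers":0,"translation":[3.3,0.15,2.6],"twist":0},{"fingers":0,"translation":[3.3,0.15,2.6],"twist":0},{"fingers":0,"translation":[3.3,0.15,2.6],"twist":0},{"fingers":0,"translation":[3.3,0.15,2.6],"twist":0},{"fingers":0,"translation":[3.3,0.15,2.6],"twist":0},{"fingers":0,"translation":[3.3,0.15,2.6],"twist":0},{"fingers":0,"translation":[1.7,0.1,1.3],"twist":0},{"fingers":0,"translation":[1.7,0.1,1.3],"twist":0},{"fingers":0,"translation":[0,0,0],"twist":0}]' >/dev/null; python3 log.py; python3 t9.py; python3 leg.py .5694 .1494 .095 4
python3 - <<'E'
from plant import arm; import cv2
for n in ('side','top'): cv2.imwrite(f'pics/{n}2.png',arm.camera(n)[:,:,::-1])
a=cv2.imread('pics/side2.png'); b=cv2.imread('pics/top2.png')
cv2.imwrite('pics/s2c.png',cv2.resize(a[110:260,170:370],None,fx=3.8,fy=3.8)); cv2.imwrite('pics/t2c.png',cv2.resize(b[120:270,120:320],None,fx=3.8,fy=3.8))
E
```

```text
21.85 [-1.1439  1.6459  1.3378  1.29   -0.2428  1.4136 -0.2102] [0.5696 0.1442 0.1648] [-3.1322  1.3074  1.5246] F [ 0.0103 -0.455   0.0083] op 1.003
tilt [ 74.9 -93.2]
psi -3.20320361668756 beta 15.089935741911177 twist needed [ 5.98739776e-15 -4.44050711e-15  1.44840090e-01]
total [ 6.873 -0.032  1.313] per row [ 1.718 -0.008  0.328] len/row 1.749358963597902
```

View pics/s2c.png

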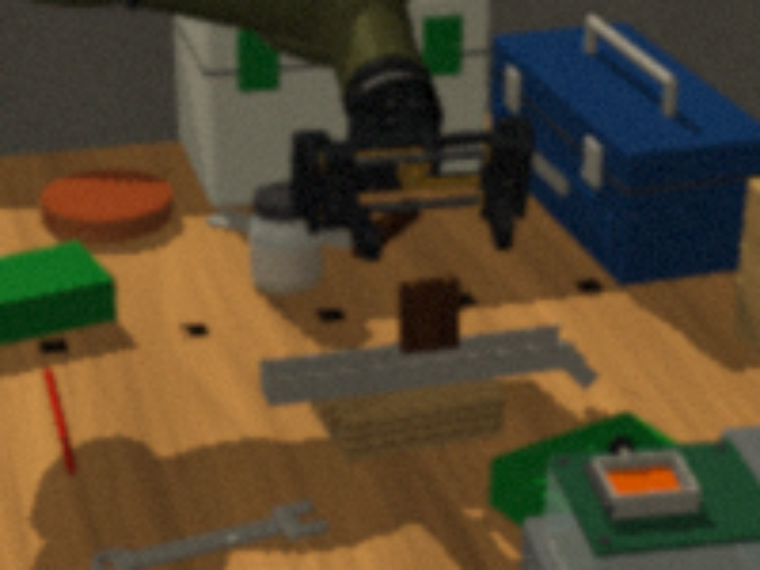

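View pics/t2c.png

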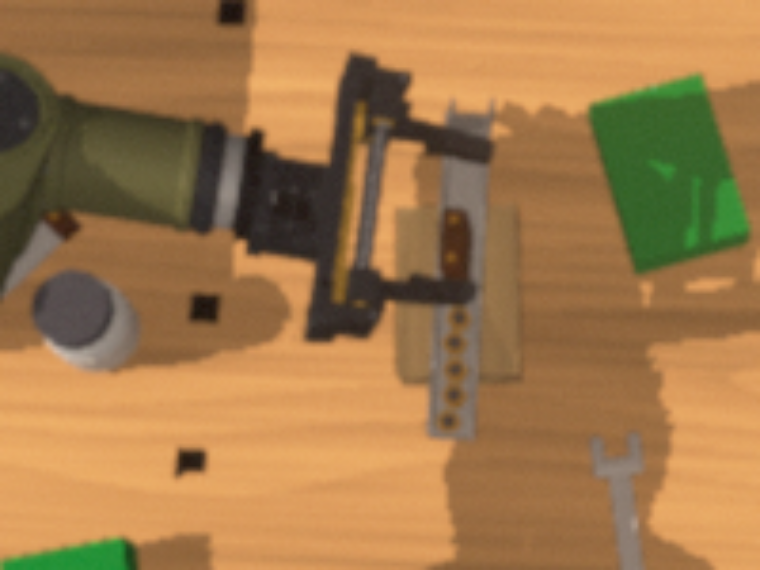

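```bash
python3 -m inch '[{"fingers":0,"translation":[1.7,0,0.2],"twist":0},{"fingers":0,"translation":[1.7,0,0.3],"twist":0},{"fingers":0,"translation":[1.7,0,0.3],"twist":0},{"fingers":0,"translation":[1.7,0,0.3],"twist":0.1},{"fingers":0,"translation":[0,0,0],"twist":0}]' >/dev/null; python3 log.py; python3 t9.py; python3 leg.py .5694 .1494 .095 1;python3 - <<'E'
from plant import arm; import cv2
a=arm.camera('side')[:,:,::-1]; cv2.imwrite('pics/side3.png',a)
cv2.imwrite('pics/s3c.png',cv2.resize(a[140:240,210:360],None,fx=5,fy=5))
E
```

```text
22.45 [-1.1352  1.7329  1.3     1.219  -0.298   1.4347 -0.2815] [0.5698 0.1522 0.0944] [-3.1321  1.3073  1.5264] F [ 0.854  -0.689  -0.5994] op 0.999
tilt [ 74.9 -93.1]
psi -3.1051492868589747 beta 15.097971037310856 twist needed [ 7.82869316e-15 -4.55269552e-15  1.46838361e-01]
total [-0.13  -0.021  0.258] per row [-0.13  -0.021  0.258] len/row 0.2900382210100996
```

View pics/s3c.png

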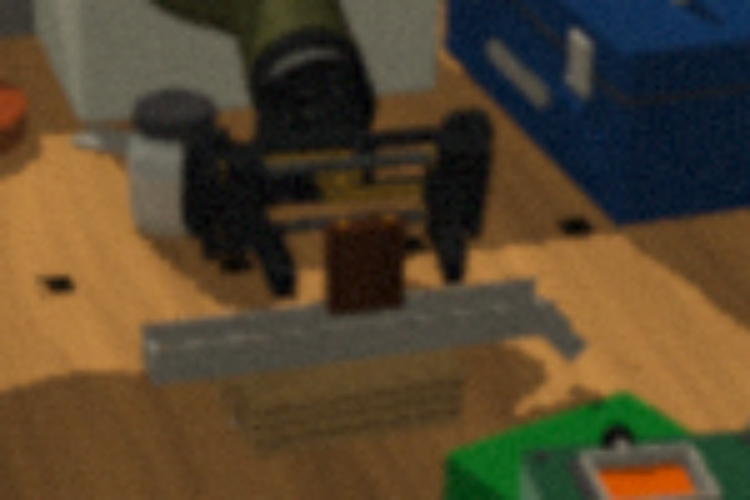

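```bash
python3 -m inch '[{"fingers":0,"translation":[0,0,0.2],"twist":0},{"fingers":0.3,"translation":[0,0,0],"twist":0.1},{"fingers":1,"translation":[0,0,0],"twist":0},{"fingers":1,"translation":[0,0,0],"twist":0},{"fingers":1,"translation":[0,0,0],"twist":0},{"fingers":1,"translation":[0,0,0],"twist":0},{"fingers":1,"translation":[0,0,0],"twist":0},{"fingers":1,"translation":[0,0,0],"twist":0}]' 40; python3 log.py; python3 t9.py
```

```text
time: 23.3
eef_pos: [0.5703, 0.1505, 0.0979]
orientation: [3.128, 1.307, 1.503]
force: [-1.3, 0.6, 0.6]
opening: 0.519
23.3 [-1.1351  1.7295  1.3039  1.2258 -0.2973  1.4297 -0.2812] [0.5703 0.1505 0.0979] [3.1281 1.3069 1.5032] F [-1.322   0.6056  0.638 ] op 0.519
tilt [ 74.9 -93.1]
psi -3.071147807892089 beta 15.121401141593296 twist needed [-4.53906624e-15 -7.36879373e-15 -2.09166805e-01]
```

```bash
python3 -m inch '[{"fingers":1,"translation":[-0.5,0,-0.1],"twist":0},{"fingers":1,"translation":[-1,0,-0.3],"twist":0},{"fingers":1,"translation":[-1,0,-0.3],"twist":0},{"fingers":1,"translation":[-0.5,0,-0.1],"twist":0},{"fingers":1,"translation":[0,0,0],"twist":0}]'; python3 log.py
python3 - <<'E'
from plant import arm; import cv2
for n in ('side','top'):
    a=arm.camera(n)[:,:,::-1]; cv2.imwrite(f'pics/{n}4.png',a)
    cv2.imwrite(f'pics/{n}4c.png',cv2.resize(a[130:240,210:360] if n=='side' else a[130:250,190:290],None,fx=5,fy=5,interpolation=cv2.INTER_CUBIC))
E
python3 t6.py '[[0.52,0.1,0.2],[0.46,0.0,0.26],[0.478,-0.19,0.26],[0.478,-0.19,0.20]]' | tail -4; python3 leg.py .46 0 .26 1
```

```text
time: 23.8
eef_pos: [0.5705, 0.1505, 0.1302]
orientation: [3.121, 1.306, 1.496]
force: [0.2, -0.5, -3.9]
opening: 0.521
23.8 [-1.141   1.6893  1.3215  1.2528 -0.2735  1.4264 -0.251 ] [0.5705 0.1505 0.1302] [3.1209 1.3056 1.4965] F [ 0.1506 -0.5016 -3.8736] op 0.521
tilt [ 74.8 -93. ]
[0.52, 0.1, 0.2] [-1.215  1.596  1.349  1.553 -0.229  1.238 -0.152] 0.0 [0.214 0.521 0.333]
[0.46, 0.0, 0.26] [-1.223  1.505  1.386  1.908 -0.184  0.921 -0.051] 0.0 [0.209 0.522 0.384]
[0.478, -0.19, 0.26] [-0.909  1.487  1.359  2.083 -0.175  0.443  0.028] 0.0 [0.36  0.431 0.394]
[0.478, -0.19, 0.2] [-0.904  1.578  1.279  2.071 -0.238  0.422 -0.028] 0.0 [0.363 0.431 0.343]
total [-16.811 -10.139  11.629] per row [-16.811 -10.139  11.629] len/row 22.81759324663873
```

View pics/side4c.png

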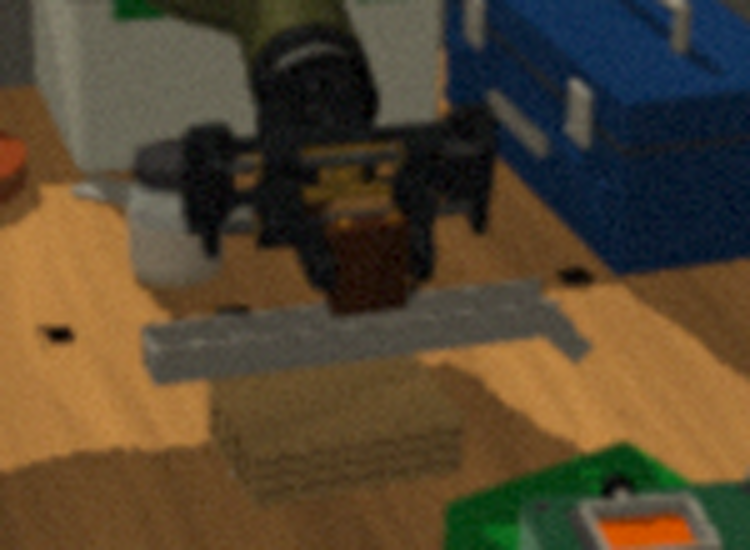

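View pics/top4c.png

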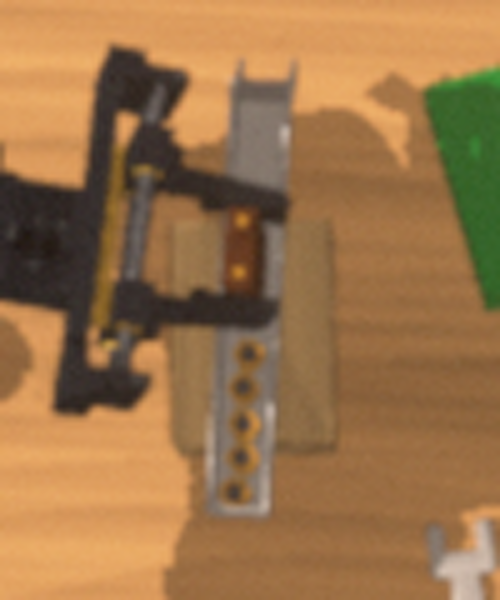

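```bash
python3 -m inch '[{"fingers":1,"translation":[-0.35,-0.2,0.25],"twist":0},{"fingers":1,"translation":[-0.7,-0.4,0.5],"twist":0},{"fingers":1,"translation":[-1.1,-0.6,0.75],"twist":0},{"fingers":1,"translation":[-1.4,-0.8,1],"twist":0},{"fingers":1,"translation":[-1.4,-0.8,1],"twist":0},{"fingers":1,"translation":[-1.4,-0.8,1],"twist":0},{"fingers":1,"translation":[-1.4,-0.8,1],"twist":0},{"fingers":1,"translation":[-1.4,-0.8,1],"twist":0},{"fingers":1,"translation":[-1.4,-0.8,1],"twist":0},{"fingers":1,"translation":[-1.4,-0.8,1],"twist":0},{"fingers":1,"translation":[-1.4,-0.8,1],"twist":0},{"fingers":1,"translation":[-1.4,-0.8,1],"twist":0}]' >/dev/null; python3 log.py; python3 leg.py .475 -.18 .262 10; python3 -c "
from rows import *; p,R=cur(); print(R)"
```

```text
25.1 [-1.2132  1.5324  1.3743  1.837  -0.2     0.9764 -0.0684] [0.4774 0.0146 0.2439] [3.1306 1.3071 1.5051] F [-0.4616 -0.1605 -3.615 ] op 0.512
tilt [ 74.9 -93.1]
total [-6.81   0.841 18.296] per row [-0.681  0.084  1.83 ] len/row 1.9540404802702713
[[ 0.017  0.998 -0.052]
 [ 0.26  -0.055 -0.964]
 [-0.965  0.003 -0.261]]
```

```bash
python3 leg.py .474 -.191 .262 10
```

```text
total [-7.097  0.802 19.362] per row [-0.71   0.08   1.936] len/row 2.0637248346418926
```

```bash
python3 -m inch '[{"fingers":1,"translation":[-1,-0.4,1.4],"twist":0},{"fingers":1,"translation":[-1,-0.1,1.9],"twist":0},{"fingers":1,"translation":[-0.7,0.2,2],"twist":0},{"fingers":1,"translation":[-0.7,0.2,2],"twist":0},{"fingers":1,"translation":[-0.7,0.2,2],"twist":0},{"fingers":1,"translation":[-0.7,0.2,2],"twist":0},{"fingers":1,"translation":[-0.7,0.2,2],"twist":0},{"fingers":1,"translation":[-0.7,0.2,2],"twist":0},{"fingers":1,"translation":[-0.5,0.1,1.8],"twist":0},{"fingers":1,"translation":[-0.2,0,1.2],"twist":0},{"fingers":1,"translation":[-0.1,0,0.7],"twist":0},{"fingers":1,"translation":[-0.1,0,0.4],"twist":0}]' >/dev/null; python3 -m inch '[{"fingers":1,"translation":[0,0,0],"twist":0},{"fingers":1,"translation":[0,0,0],"twist":0}]' >/dev/null; python3 log.py
python3 - <<'E'
from plant import arm; import cv2
for n in ('side','top'):
    a=arm.camera(n)[:,:,::-1]; cv2.imwrite(f'pics/{n}5.png',a)
    cv2.imwrite(f'pics/{n}5c.png',cv2.resize(a[170:270,250:390] if n=='side' else a[130:250,310:410],None,fx=5,fy=5,interpolation=cv2.INTER_CUBIC))
E
```

```text
26.5 [-0.9109  1.4868  1.3616  2.0919 -0.1784  0.4361  0.0342] [ 0.4754 -0.1902  0.2614] [3.1287 1.3066 1.5049] F [ 0.0442  0.469  -3.2974] op 0.519
tilt [ 74.9 -93. ]
```

View pics/side5c.png

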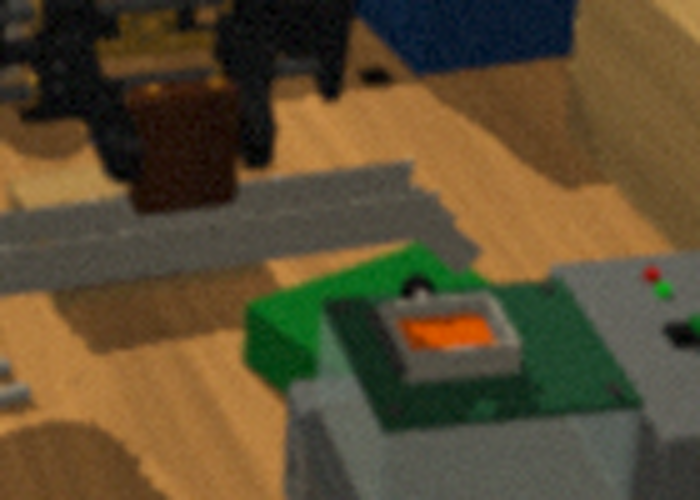

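View pics/top5c.png

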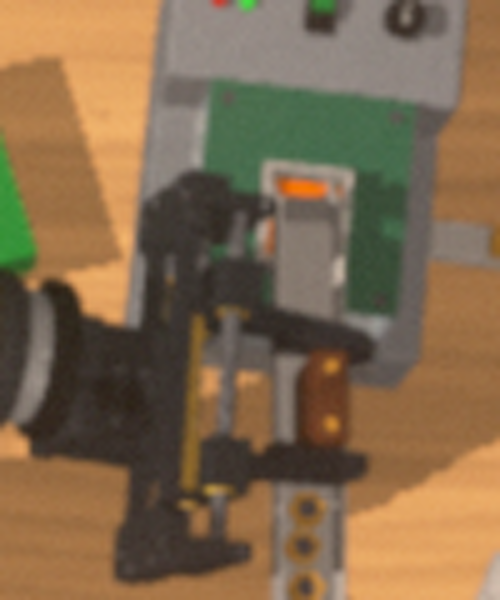

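Run:
```python
from h import *
S=lambda u,v:(250+u/5-.4,170+v/5-.4); T=lambda u,v:(310+u/5-.4,130+v/5-.4)
print('bendR from side',plane('side',S(405,244),.2034),'expect .5793 -.2024; proj',(proj('side',[.5793,-.2024,.2034])-[250,170])*5)
print('grip top centre', plane('top',T(323,397),.2844),'incl back face; front edge',plane('top',T(328,350),.2844), 'expect front .4985')
print('grip side lower corners', proj('side',[.4754+.023,-.1807-.009-.001,.2284])*5-[1250,850], proj('side',[.4754-.023,-.1807-.009+.001,.2284])*5-[1250,850])
for z in (.225,): 
  a=plane('top',T(277,590),z);b=plane('top',T(277,300),z);c=plane('top',T(341,590),z);d=plane('top',T(349,200),z)
  print('wall L',a,'R',c,d,'yawR',np.degrees(np.arctan2((d-c)[1],(d-c)[0])))
print('spout/neck top: floor end', plane('top',T(310,205),.2034))
for nm,X in [('tail',[.4754-.13,-.1807+.007,.2034+.022]),('bend',[.5802,-.1864,.2034]),('tipL',[.5802+.021+.0009,-.1864+.016,.1824]),('neckfoot',[.579,-.185,.152])]:
    print(nm,'top',(proj('top',X)-[310,130])*5,'side',(proj('side',X)-[250,170])*5)
```

```text
bendR from side [ 0.57368425 -0.19557019  0.2034    ] expect .5793 -.2024; proj [420.53600627 247.9015942 ]
grip top centre [ 0.47649498 -0.17502352  0.2844    ] incl back face; front edge [ 0.49914983 -0.17725507  0.2844    ] expect front .4985
grip side lower corners [239.17809114 207.43057858] [135.21158027 217.9640539 ]
wall L [ 0.39387228 -0.16296343  0.225     ] R [ 0.39513806 -0.19376469  0.225     ] [ 0.59116527 -0.19710305  0.225     ] yawR -0.9756563667196284
spout/neck top: floor end [ 0.59440485 -0.18109801  0.2034    ]
tail top [296.7490325  689.41857985] side [-118.14481596  237.59700372]
bend top [318.33996821 230.39499167] side [409.32064472 230.33539102]
tipL top [280.83064562 199.6007991 ] side [438.45741463 247.92435689]
neckfoot top [299.74537443 259.75643245] side [398.10151858 327.44270705]
```

Run:
```python
from h import *
im=cv2.imread('pics/side5.png'); cv2.imwrite('pics/s5z.png',cv2.resize(im[195:245,300:370],None,fx=11,fy=11,interpolation=cv2.INTER_CUBIC))
c=np.cos(np.radians(-1.2));s=np.sin(np.radians(-1.2))
def ch(dx,dy,dz,g=np.array([.4758,-.1775,.2564])): return g+np.array([c*dx-s*dy,s*dx+c*dy,dz])
for nm,v in [('bendR',(.105,-.016,-.053)),('tipR',(.126,-.016,-.074)),('bendtopR',(.105,-.016,-.031)),('cheekR',(.138,-.016,-.062))]:
    print(nm,(proj('side',ch(*v))-[300,195])*11)
print('neck front R outer',(proj('side',[.5751,-.2067,.152])-[300,195])*11,(proj('side',[.5767,-.1626,.152])-[300,195])*11)
```

```text
bendR [368.3271189  253.61260461]
tipR [458.4003733  331.72358012]
bendtopR [375.99008446 157.56558095]
cheekR [518.46528646 274.03156983]
neck front R outer [345.93784458 502.03591998] [277.53714637 392.65841917]
```

View pics/s5z.png

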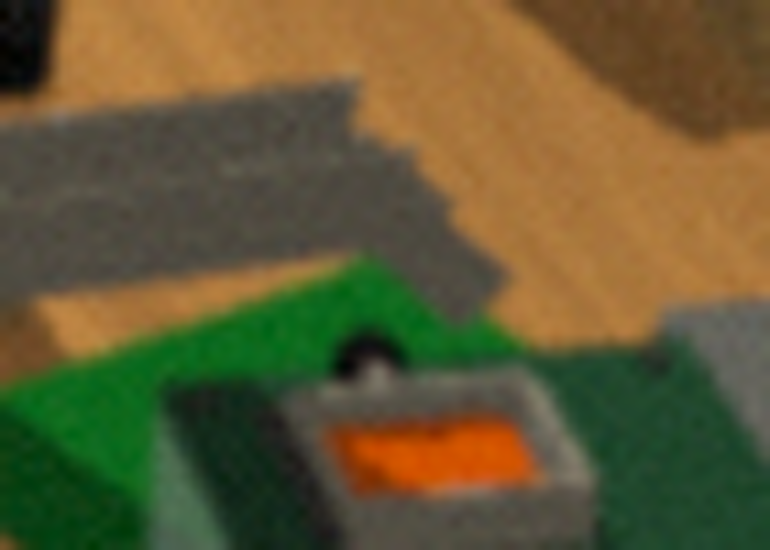

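```bash
python3 rows.py .15 -.8 0; python3 rows.py 0 0 -3.6;  python3 rows.py 0 0 -.1
```

```text
tool cm [-0.206  0.192  0.764] pos [ 0.476 -0.19   0.261]
tool cm [ 3.475 -0.013  0.94 ] pos [ 0.476 -0.19   0.261]
tool cm [ 0.097 -0.     0.026] pos [ 0.476 -0.19   0.261]
```

```bash
python3 -m inch '[{"fingers":1,"translation":[-0.1,0.1,0.4],"twist":0},{"fingers":1,"translation":[-0.1,0.1,0.4],"twist":0},{"fingers":1,"translation":[0.4,0,0.1],"twist":0},{"fingers":1,"translation":[0.8,0,0.2],"twist":0},{"fingers":1,"translation":[0.9,0,0.25],"twist":0},{"fingers":1,"translation":[0.7,0,0.2],"twist":0},{"fingers":1,"translation":[0.5,0,0.15],"twist":0},{"fingers":1,"translation":[0.2,0,0.05],"twist":0},{"fingers":1,"translation":[0,0,0],"twist":0},{"fingers":1,"translation":[0,0,0],"twist":0}]'; python3 log.py
python3 - <<'E'
from plant import arm; import cv2
a=arm.camera('side')[:,:,::-1]; cv2.imwrite(f'pics/side6.png',a)
cv2.imwrite(f'pics/s6c.png',cv2.resize(a[190:260,280:380],None,fx=7,fy=7,interpolation=cv2.INTER_CUBIC))
E
```

```text
time: 27.6
eef_pos: [0.4769, -0.199, 0.2253]
orientation: [3.126, 1.307, 1.502]
force: [0.2, -0.4, -3.4]
opening: 0.514
27.6 [-0.8897  1.541   1.312   2.0882 -0.2162  0.4042  0.0031] [ 0.4769 -0.199   0.2253] [3.1263 1.3069 1.5018] F [ 0.2388 -0.3612 -3.3894] op 0.514
tilt [ 74.9 -93. ]
```

View pics/s6c.png

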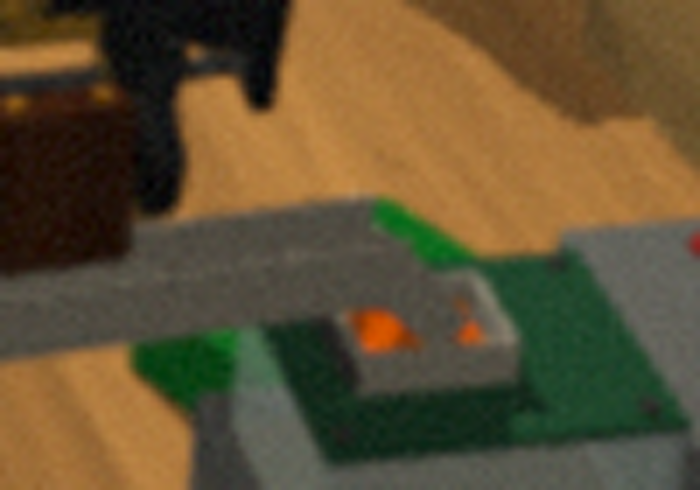

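```bash
for i in 1 2 3; do python3 -m inch '[{"fingers":1,"translation":[0.2,0,0.05],"twist":0},{"fingers":1,"translation":[0,0,0],"twist":0}]' | sed -n '2p;4p'; done
```

```text
eef_pos: [0.4769, -0.199, 0.223]
force: [0.2, 0.5, -4.3]
eef_pos: [0.4769, -0.1989, 0.2207]
force: [-0.2, 0.2, -2.8]
eef_pos: [0.4769, -0.1989, 0.2186]
force: [1.0, 0.5, -3.0]
```

```bash
for i in 1 2 3 4 5; do python3 -m inch '[{"fingers":1,"translation":[0.1,0,0.03],"twist":0},{"fingers":1,"translation":[0,0,0],"twist":0}]' | sed -n '2p;4p'; done
```

```text
eef_pos: [0.4769, -0.1989, 0.2177]
force: [-0.4, 0.2, -2.9]
eef_pos: [0.4769, -0.1989, 0.2166]
force: [-0.1, 0.0, -4.2]
eef_pos: [0.4769, -0.199, 0.2156]
force: [0.5, 0.1, -3.6]
eef_pos: [0.4769, -0.199, 0.2145]
force: [0.5, 1.1, -3.4]
eef_pos: [0.4769, -0.199, 0.2135]
force: [-0.2, 0.2, -2.9]
```

```bash
for i in 1 2 3 ; do python3 -m inch '[{"fingers":1,"translation":[0.1,0,0.03],"twist":0},{"fingers":1,"translation":[0,0,0],"twist":0}]' | sed -n '2p;4p'; done
python3 - <<'E'
from plant import arm; import cv2
a=arm.camera('side')[:,:,::-1]; cv2.imwrite(f'pics/side7.png',a)
cv2.imwrite(f'pics/s7c.png',cv2.resize(a[190:260,280:380],None,fx=7,fy=7,interpolation=cv2.INTER_CUBIC))
E
```

```text
eef_pos: [0.4769, -0.1991, 0.2124]
force: [-0.0, 0.1, -3.1]
eef_pos: [0.4769, -0.1991, 0.2114]
force: [0.8, 0.1, -3.4]
eef_pos: [0.4769, -0.1992, 0.2106]
force: [0.6, -0.2, -3.1]
```

View pics/s7c.png

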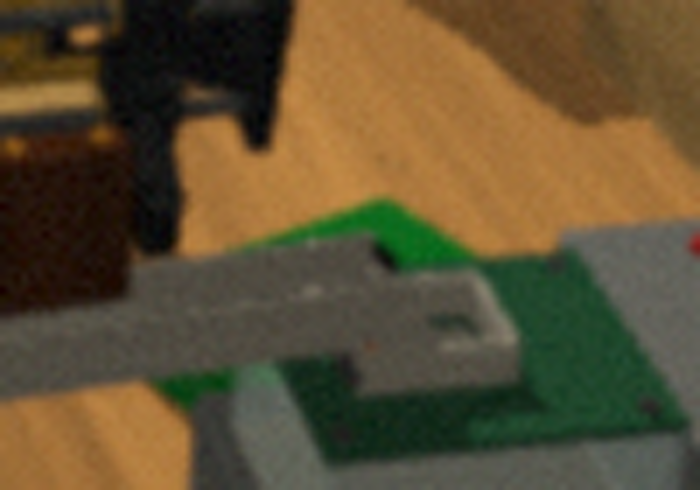

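```bash
for i in 1 2 3 4; do python3 -m inch '[{"fingers":1,"translation":[0.06,0,0.02],"twist":0},{"fingers":1,"translation":[0,0,0],"twist":0}]' | sed -n '2p;4p'; done
```

```text
eef_pos: [0.4768, -0.1993, 0.2104]
force: [-1.1, 0.4, -1.2]
eef_pos: [0.4767, -0.1994, 0.21]
force: [-1.3, 1.2, 1.3]
eef_pos: [0.4765, -0.1995, 0.2096]
force: [-0.6, 1.3, 4.6]
eef_pos: [0.4764, -0.1996, 0.2093]
force: [-2.1, 0.8, 6.0]
```

```bash
python3 -m inch '[{"fingers":1,"translation":[-0.1,0,-0.03],"twist":0},{"fingers":1,"translation":[0,0,0],"twist":0}]' | sed -n '2p;4p';  python3 -m inch '[{"fingers":1,"translation":[0,0,0],"twist":0}]' | sed -n '1,4p'; python3 -m inch '[{"fingers":1,"translation":[0,0,0],"twist":0}]' | sed -n '4p'
```

```text
eef_pos: [0.4766, -0.1994, 0.2096]
force: [-1.6, 0.1, 4.6]
time: 31.0
eef_pos: [0.4766, -0.1994, 0.2095]
orientation: [3.124, 1.307, 1.499]
force: [-2.0, 0.4, 5.1]
force: [-1.7, 0.3, 5.2]
```

```bash
python3 -m inch '[{"fingers":1,"translation":[-0.08,0,-0.02],"twist":0},{"fingers":1,"translation":[0,0,0],"twist":0}]' | sed -n '2p;4p';  python3 -m inch '[{"fingers":1,"translation":[0,0,0],"twist":0}]' | sed -n '1,4p'; python3 log.py; python3 t9.py
```

```text
eef_pos: [0.4767, -0.1993, 0.2098]
force: [-2.4, -0.8, 3.9]
time: 31.4
eef_pos: [0.4767, -0.1993, 0.2098]
orientation: [3.128, 1.307, 1.503]
force: [-2.0, -0.6, 3.7]
31.4 [-0.8881  1.5644  1.2915  2.0842 -0.2321  0.3996 -0.0113] [ 0.4767 -0.1993  0.2098] [3.1281 1.3067 1.5032] F [-2.037  -0.5858  3.6949] op 0.519
tilt [ 74.9 -93.1]
psi -3.0735894501661534 beta 15.128932264495447 twist needed [-5.55967043e-15 -3.81702479e-15 -2.08976019e-01]
```

```bash
python3 -m inch '[{"fingers":1,"translation":[-0.1,0,-0.03],"twist":0},{"fingers":1,"translation":[0,0,0],"twist":0}]' | sed -n '2p;4p';  python3 -m inch '[{"fingers":1,"translation":[0,0,0],"twist":0},{"fingers":1,"translation":[0,0,0],"twist":0}]' | sed -n '1,4p'
python3 - <<'E'
from plant import arm; import cv2
for n in ('side','top'):
    a=arm.camera(n)[:,:,::-1]; cv2.imwrite(f'pics/{n}8.png',a)
    cv2.imwrite(f'pics/{n}8c.png',cv2.resize(a[180:270,240:390] if n=='side' else a[130:280,320:400],None,fx=5 if n=='side' else 4,fy=5 if n=='side' else 4,interpolation=cv2.INTER_CUBIC))
E
```

```text
eef_pos: [0.4771, -0.1991, 0.2102]
force: [-1.4, -0.9, 0.8]
time: 31.8
eef_pos: [0.4772, -0.1991, 0.2103]
orientation: [3.131, 1.306, 1.507]
force: [-0.7, -1.6, 0.7]
```

View pics/side8c.png

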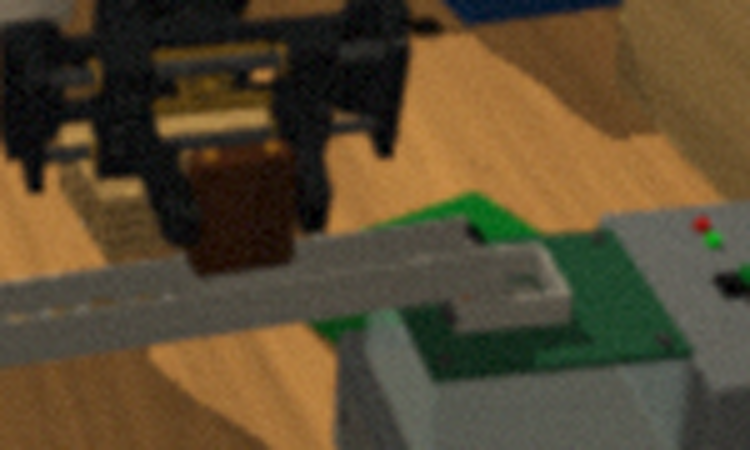

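View pics/top8c.png

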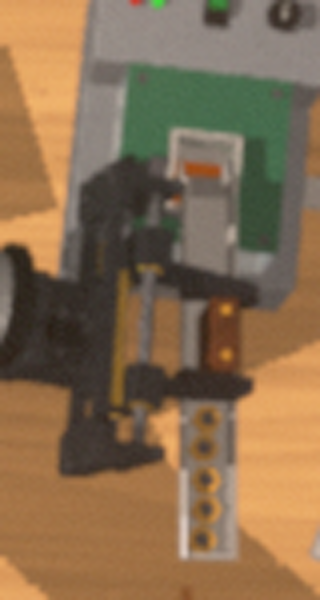

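```bash
cat > tip.py <<'E'
from rows import *
p,R=cur()
b=R.T@np.array([.1045,.0095,-.058]); print('b_t cm',b*100)
for dl in (2,4,6):
    d=b-Ro.from_euler('z',-dl,degrees=True).as_matrix()@b; print(dl,d*100)
# chute up in tool frame now = R.T z
for f in (20,30,34,36,38,40):
    R2=R@Ro.from_euler('z',-f,degrees=True).as_matrix(); C=R2@R.T; x=C[:,0]; print(f,'tilt',np.degrees(np.arccos(C[2,2])),'yaw',np.degrees(np.arctan2(x[1],x[0])))
E
python3 tip.py; python3 t6.py '[[0.477,-0.199,0.21]]' | tail -1
```

```text
b_t cm [ 6.022 10.367  0.069]
2 [-0.358  0.216  0.   ]
4 [-0.708  0.445  0.   ]
6 [-1.051  0.686  0.   ]
20 tilt 19.296905914931454 yaw 5.616231621129047
30 tilt 28.932313478070032 yaw 9.009017289172041
34 tilt 32.78221938320854 yaw 10.561610384323265
36 tilt 34.70605414401236 yaw 11.39272575873885
38 tilt 36.62906956813634 yaw 12.265855689666306
40 tilt 38.55120767323032 yaw 13.185741977720602
[0.477, -0.199, 0.21] [-0.889  1.563  1.291  2.084 -0.232  0.4   -0.011] 0.0 [0.37  0.425 0.351]
```

```bash
python3 -m inch '[{"fingers":1,"translation":[-0.36,0.22,0],"twist":-2},{"fingers":1,"translation":[-0.36,0.22,0],"twist":-2},{"fingers":1,"translation":[0,0,0],"twist":0}]' | sed -n '1,4p';python3 -m inch '[{"fingers":1,"translation":[0,0,0],"twist":0}]' | sed -n '4p'
```

```text
time: 32.2
eef_pos: [0.4821, -0.2013, 0.2176]
orientation: [-2.898, 1.297, 1.772]
force: [0.1, 0.7, -3.1]
force: [0.7, -0.3, -2.4]
```

```bash
python3 rows.py 0 0 -1; python3 -m inch '[{"fingers":1,"translation":[0.1,0,0.03],"twist":0},{"fingers":1,"translation":[0,0,0],"twist":0}]' | sed -n '4p';python3 -m inch '[{"fingers":1,"translation":[0.05,0,0.02],"twist":0},{"fingers":1,"translation":[0,0,0],"twist":0}]' | sed -n '2,4p'
```

```text
tool cm [0.963 0.064 0.262] pos [ 0.482 -0.201  0.217]
force: [0.3, 0.5, -1.2]
eef_pos: [0.4814, -0.2014, 0.2166]
orientation: [-2.905, 1.3, 1.763]
force: [0.9, 0.5, 0.2]
```

```bash
python3 -m inch '[{"fingers":1,"translation":[-0.34,0.21,0.01],"twist":-2},{"fingers":1,"translation":[-0.34,0.21,0.01],"twist":-2},{"fingers":1,"translation":[0,0,0],"twist":0},{"fingers":1,"translation":[0,0,0],"twist":0}]' | sed -n '2,4p'; python3 rows.py 0 0 -1
```

```text
eef_pos: [0.486, -0.2037, 0.2227]
orientation: [-2.681, 1.275, 1.997]
force: [1.0, 0.0, 1.1]
tool cm [0.957 0.13  0.261] pos [ 0.486 -0.204  0.223]
```

```bash
python3 -m inch '[{"fingers":1,"translation":[-0.35,0.21,0],"twist":-2},{"fingers":1,"translation":[-0.35,0.21,0],"twist":-2},{"fingers":1,"translation":[0,0,0],"twist":0},{"fingers":1,"translation":[0,0,0],"twist":0}]' | sed -n '1,4p'; python3 -m inch '[{"fingers":1,"translation":[-0.35,0.21,0],"twist":-2},{"fingers":1,"translation":[0,0,0],"twist":0},{"fingers":1,"translation":[0,0,0],"twist":0}]' | sed -n '1,4p'
```

```text
time: 33.5
eef_pos: [0.4911, -0.2056, 0.2285]
orientation: [-2.497, 1.238, 2.19]
force: [2.1, 0.4, 1.8]
time: 33.8
eef_pos: [0.4938, -0.2064, 0.2314]
orientation: [-2.42, 1.216, 2.271]
force: [1.9, -0.7, 2.1]
```

```bash
python3 -m inch '[{"fingers":1,"translation":[-0.37,0.21,0],"twist":-2},{"fingers":1,"translation":[-0.36,0.21,0],"twist":-2},{"fingers":1,"translation":[0,0,0],"twist":0}]' | sed -n '1,4p'; python3 -m inch '[{"fingers":1,"translation":[-0.36,0.21,0],"twist":-2},{"fingers":1,"translation":[0,0,0],"twist":0},{"fingers":1,"translation":[0,0,0],"twist":0}]' | sed -n '1,4p'; python3 rows.py 0 0 -1; python3 rows.py 1 0 0
```

```text
time: 34.1
eef_pos: [0.4999, -0.2083, 0.2371]
orientation: [-2.294, 1.164, 2.407]
force: [2.0, 0.7, 0.9]
time: 34.4
eef_pos: [0.5027, -0.2091, 0.2396]
orientation: [-2.246, 1.139, 2.46]
force: [2.9, -0.3, 0.9]
tool cm [0.908 0.327 0.262] pos [ 0.503 -0.209  0.24 ]
tool cm [-0.325  0.944 -0.051] pos [ 0.503 -0.209  0.24 ]
```

```bash
python3 -m inch '[{"fingers":1,"translation":[-0.36,0.24,0],"twist":-2},{"fingers":1,"translation":[-0.36,0.22,0],"twist":-2},{"fingers":1,"translation":[0,0,0],"twist":0},{"fingers":1,"translation":[0,0,0],"twist":0}]' | sed -n '1,4p'
python3 - <<'E'
from plant import arm; import cv2
for n in ('side','top'):
    a=arm.camera(n)[:,:,::-1]; cv2.imwrite(f'pics/{n}9.png',a)
    cv2.imwrite(f'pics/{n}9c.png',cv2.resize(a[150:270,240:390] if n=='side' else a[130:280,320:400],None,fx=5 if n=='side' else 4,fy=5 if n=='side' else 4,interpolation=cv2.INTER_CUBIC))
E
```

```text
time: 34.8
eef_pos: [0.5093, -0.2109, 0.2445]
orientation: [-2.162, 1.083, 2.553]
force: [2.9, 0.5, 0.3]
```

View pics/side9c.png

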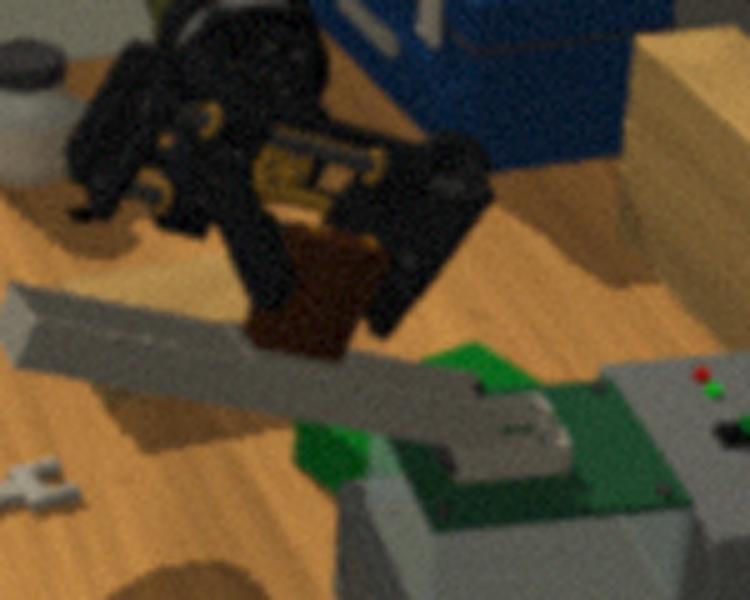

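View pics/top9c.png

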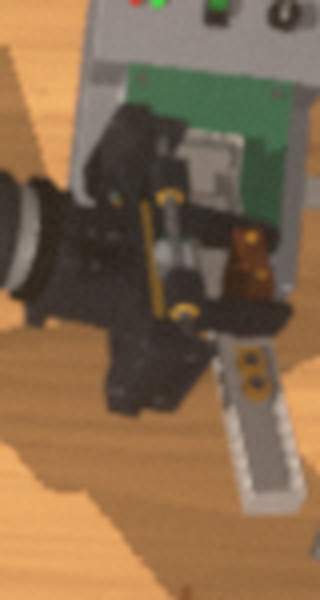

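```bash
python3 -m inch '[{"fingers":1,"translation":[-0.35,0.22,0],"twist":-2},{"fingers":1,"translation":[-0.35,0.22,0],"twist":-2},{"fingers":1,"translation":[0,0,0],"twist":0},{"fingers":1,"translation":[0,0,0],"twist":0}]' | sed -n '1,4p';  python3 -m inch '[{"fingers":1,"translation":[-0.35,0.22,0],"twist":-2},{"fingers":1,"translation":[-0.35,0.22,0],"twist":-2},{"fingers":1,"translation":[0,0,0],"twist":0},{"fingers":1,"translation":[0,0,0],"twist":0}]' | sed -n '1,4p'; python3 rows.py 0 0 -1; python3 rows.py 1 0 0
```

```text
time: 35.3
eef_pos: [0.5162, -0.2124, 0.249]
orientation: [-2.097, 1.024, 2.628]
force: [2.4, -0.7, -0.3]
time: 35.7
eef_pos: [0.5233, -0.2139, 0.253]
orientation: [-2.046, 0.963, 2.689]
force: [2.9, -0.7, 0.1]
tool cm [0.821 0.508 0.261] pos [ 0.523 -0.214  0.253]
tool cm [-0.514  0.856 -0.052] pos [ 0.523 -0.214  0.253]
```

```bash
python3 -m inch '[{"fingers":1,"translation":[-0.34,0.22,0],"twist":-2},{"fingers":1,"translation":[-0.34,0.22,0],"twist":-2},{"fingers":1,"translation":[0,0,0],"twist":0},{"fingers":1,"translation":[0,0,0],"twist":0},{"fingers":1,"translation":[0,0,0],"twist":0},{"fingers":1,"translation":[0,0,0],"twist":0}]' | sed -n '1,4p';python3 - <<'E'
from plant import arm; import cv2
for n in ('side','top'):
    a=arm.camera(n)[:,:,::-1]; cv2.imwrite(f'pics/{n}10.png',a)
    cv2.imwrite(f'pics/{n}10c.png',cv2.resize(a[150:270,270:410] if n=='side' else a[130:280,320:400],None,fx=5 if n=='side' else 4,fy=5 if n=='side' else 4,interpolation=cv2.INTER_CUBIC))
E
```

```text
time: 36.3
eef_pos: [0.5307, -0.2151, 0.2563]
orientation: [-2.004, 0.9, 2.741]
force: [3.6, -1.4, 0.3]
```

View pics/side10c.png

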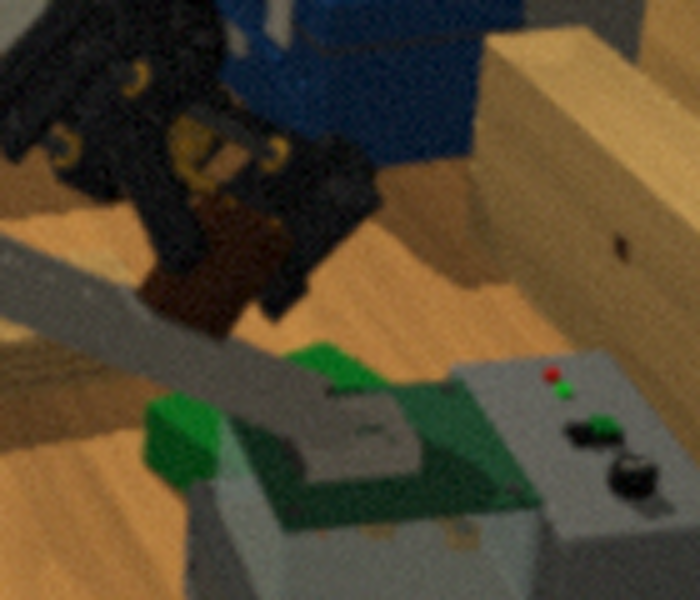

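View pics/top10c.png

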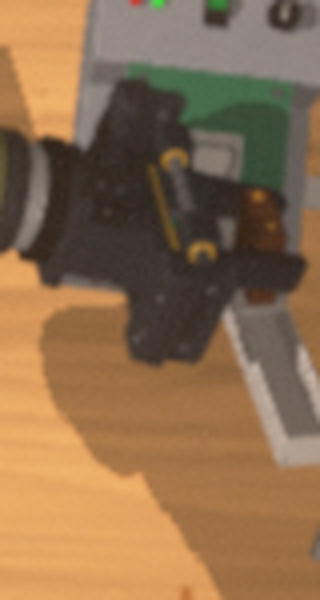

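```bash
python3 -m inch '[{"fingers":1,"translation":[-0.34,0.22,0],"twist":-2},{"fingers":1,"translation":[0,0,0],"twist":0},{"fingers":1,"translation":[0,0,0],"twist":0}]' | sed -n '1,4p';python3 - <<'E'
from plant import arm; import cv2, numpy as np
a=arm.camera('side')[:,:,::-1]; cv2.imwrite('pics/side11.png',a)
c=cv2.resize(a[240:310,300:400],None,fx=7,fy=7,interpolation=cv2.INTER_CUBIC); c=np.clip(c.astype(float)*1.8,0,255).astype(np.uint8); cv2.imwrite('pics/s11c.png',c)
t=arm.camera('top')[:,:,::-1]; cv2.imwrite('pics/top11.png',t); cv2.imwrite('pics/t11c.png',cv2.resize(t[150:260,350:410],None,fx=5.4,fy=5.4,interpolation=cv2.INTER_CUBIC))
E
```

```text
time: 36.7
eef_pos: [0.5346, -0.2158, 0.2577]
orientation: [-1.987, 0.868, 2.764]
force: [4.0, -1.5, 0.4]
```

View pics/s11c.png

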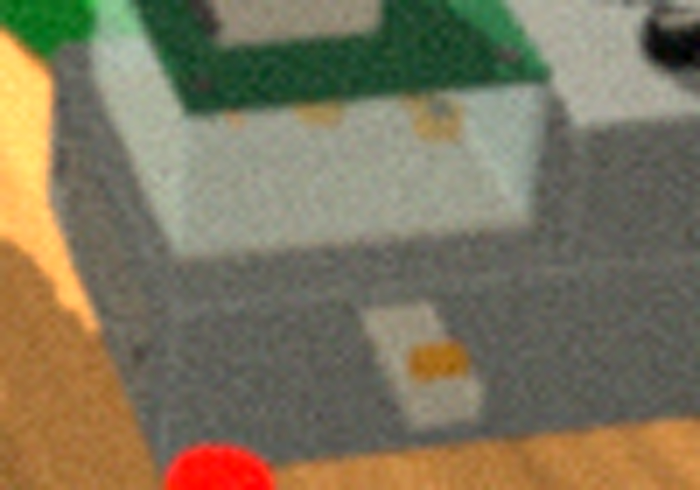

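View pics/t11c.png

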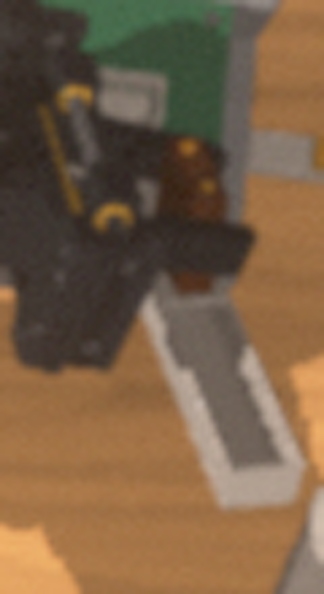

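```bash
python3 -m inch '[{"fingers":1,"translation":[0,0,0],"twist":0},{"fingers":1,"translation":[0,0,0],"twist":0},{"fingers":1,"translation":[0,0,0],"twist":0},{"fingers":1,"translation":[0,0,0],"twist":0},{"fingers":1,"translation":[0,0,0],"twist":0}]' | sed -n '1,4p'; python3 rows.py 0 0 .4; python3 rows.py 0.1 0 0;python3 - <<'E'
from plant import arm; import cv2, numpy as np
a=arm.camera('wrist')[:,:,::-1]; cv2.imwrite('pics/wr11.png',a)
E
```

```text
time: 37.3
eef_pos: [0.5345, -0.2157, 0.2577]
orientation: [-1.986, 0.868, 2.764]
force: [5.2, -1.1, 1.1]
tool cm [-0.305 -0.237 -0.104] pos [ 0.534 -0.216  0.258]
tool cm [-0.06   0.08  -0.005] pos [ 0.534 -0.216  0.258]
```

View pics/wr11.png

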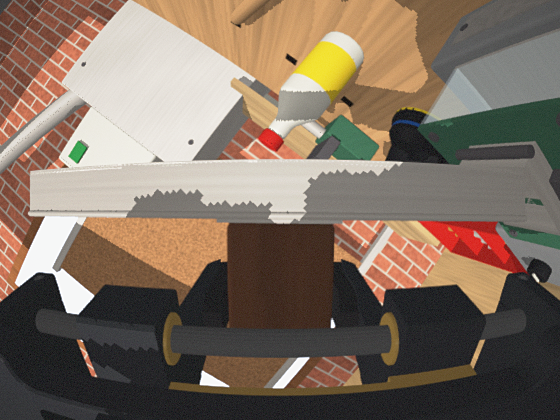

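```bash
python3 -m inch '[{"fingers":1,"translation":[-0.18,-0.08,-0.05],"twist":0},{"fingers":1,"translation":[-0.18,-0.08,-0.05],"twist":0},{"fingers":1,"translation":[0,0,0],"twist":0},{"fingers":1,"translation":[0,0,0],"twist":0}]' | sed -n '1,4p'; python3 -m inch '[{"fingers":1,"translation":[0,0,0],"twist":0}]' | sed -n '4p'; python3 -m inch '[{"fingers":1,"translation":[0,0,0],"twist":0}]' | sed -n '4p'
```

```text
time: 37.75
eef_pos: [0.5348, -0.2157, 0.2608]
orientation: [-1.987, 0.866, 2.763]
force: [2.5, -0.6, -3.0]
force: [0.8, -1.0, -3.4]
force: [2.2, 0.1, -3.3]
```

```bash
python3 -m inch '[{"fingers":1,"translation":[0.35,-0.22,0],"twist":2},{"fingers":1,"translation":[0.52,-0.33,0],"twist":3},{"fingers":1,"translation":[0.52,-0.33,0],"twist":3},{"fingers":1,"translation":[0.52,-0.33,0],"twist":3},{"fingers":1,"translation":[0,0,0],"twist":0}]' | sed -n '1,4p'; python3 -m inch '[{"fingers":1,"translation":[0.52,-0.33,0],"twist":3},{"fingers":1,"translation":[0.52,-0.33,0],"twist":3},{"fingers":1,"translation":[0.52,-0.33,0],"twist":3},{"fingers":1,"translation":[0.52,-0.33,0],"twist":3},{"fingers":1,"translation":[0,0,0],"twist":0}]' | sed -n '1,4p'
```

```text
time: 38.45
eef_pos: [0.5135, -0.2121, 0.2525]
orientation: [-2.11, 1.039, 2.611]
force: [0.7, -0.3, -2.8]
time: 38.95
eef_pos: [0.494, -0.2075, 0.2389]
orientation: [-2.38, 1.203, 2.311]
force: [0.7, -0.9, -2.1]
```

```bash
python3 -m inch '[{"fingers":1,"translation":[0.52,-0.33,0],"twist":3},{"fingers":1,"translation":[0.52,-0.33,0],"twist":3},{"fingers":1,"translation":[0.52,-0.33,0],"twist":3},{"fingers":1,"translation":[0.52,-0.33,0],"twist":3},{"fingers":1,"translation":[0.35,-0.22,0],"twist":2},{"fingers":1,"translation":[0,0,0],"twist":0}]' | sed -n '1,4p'; python3 t9.py
python3 - <<'E'
from plant import arm; import cv2, numpy as np
a=arm.camera('side')[:,:,::-1]; cv2.imwrite('pics/side12.png',a)
c=cv2.resize(a[190:310,270:400],None,fx=5,fy=5,interpolation=cv2.INTER_CUBIC); c=np.clip(c.astype(float)*1.5,0,255).astype(np.uint8); cv2.imwrite('pics/s12c.png',c)
t=arm.camera('top')[:,:,::-1]; cv2.imwrite('pics/top12.png',t); cv2.imwrite('pics/t12c.png',cv2.resize(t[140:280,340:400],None,fx=4.2,fy=4.2,interpolation=cv2.INTER_CUBIC))
E
```

```text
time: 39.55
eef_pos: [0.476, -0.2009, 0.2181]
orientation: [-3.085, 1.307, 1.575]
force: [-0.1, -0.6, -2.0]
psi -3.09937711002803 beta 15.112288558808515 twist needed [-4.67054437e-15 -1.85217930e-15  8.77069925e-01]
```

View pics/s12c.png

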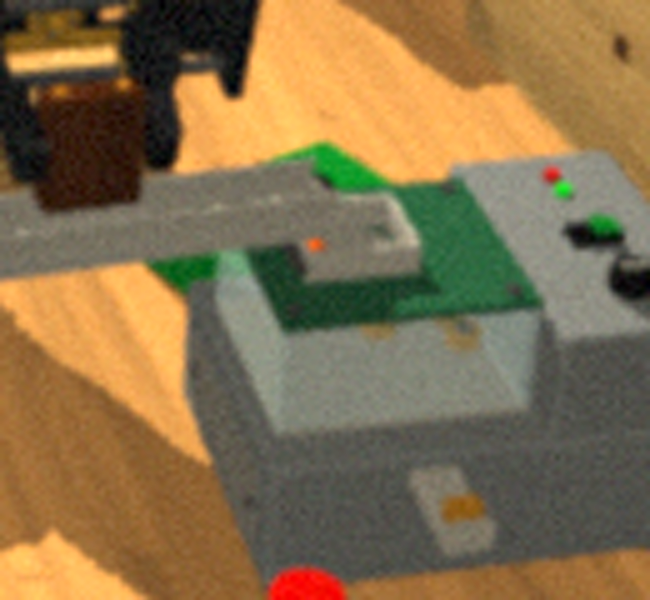

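View pics/t12c.png

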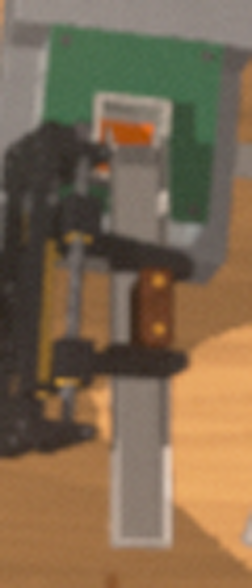

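```bash
python3 -m inch '[{"fingers":1,"translation":[-0.5,0,-0.1],"twist":1.1},{"fingers":1,"translation":[-1,0,-0.27],"twist":0},{"fingers":1,"translation":[-1,0,-0.27],"twist":0},{"fingers":1,"translation":[-1,0,-0.27],"twist":0},{"fingers":1,"translation":[-0.8,0,-0.2],"twist":0},{"fingers":1,"translation":[0,0,0],"twist":0},{"fingers":1,"translation":[0,0,0],"twist":0}]' | sed -n '1,4p'; for i in 1 2; do python3 -m inch '[{"fingers":1,"translation":[0,0,0],"twist":0}]' | sed -n '4p'; done; python3 t9.py
python3 - <<'E'
from plant import arm; import cv2, numpy as np
a=arm.camera('side')[:,:,::-1]; cv2.imwrite('pics/side13.png',a)
c=cv2.resize(a[180:310,260:400],None,fx=4.6,fy=4.6,interpolation=cv2.INTER_CUBIC); c=np.clip(c.astype(float)*1.5,0,255).astype(np.uint8); cv2.imwrite('pics/s13c.png',c)
t=arm.camera('top')[:,:,::-1]; cv2.imwrite('pics/top13.png',t); cv2.imwrite('pics/t13c.png',cv2.resize(t[140:280,340:400],None,fx=4.2,fy=4.2,interpolation=cv2.INTER_CUBIC))
E
```

```text
time: 40.35
eef_pos: [0.4761, -0.2013, 0.2626]
orientation: [3.12, 1.306, 1.495]
force: [-0.4, 0.2, -2.8]
force: [-0.3, 0.5, -3.3]
force: [0.9, -0.2, -2.6]
psi -3.064371134151216 beta 15.13200270836289 twist needed [ 3.58622323e-15 -1.08569161e-15 -2.67260364e-01]
```

View pics/s13c.png

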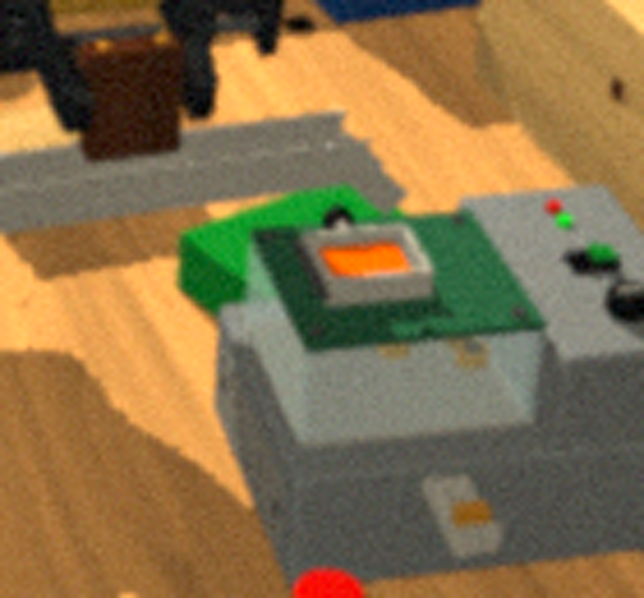

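View pics/t13c.png

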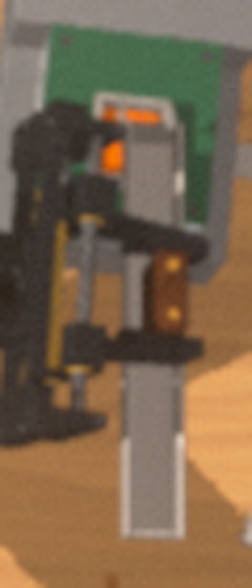

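```bash
python3 leg.py .48 .02 .255 9; python3 -c "
from rows import *; p,R=cur(); print((R.T@(np.array([.5703,.1505,.13])-np.array([.48,.02,.255]))*100))"
```

```text
total [  6.475  -0.824 -21.17 ] per row [ 0.719 -0.092 -2.352] len/row 2.461466347780659
[15.633  8.244 -9.784]
```

```bash
python3 -m inch '[{"fingers":1,"translation":[0.3,0,-1],"twist":0},{"fingers":1,"translation":[0.6,-0.1,-2],"twist":0},{"fingers":1,"translation":[0.8,-0.1,-2.6],"twist":0},{"fingers":1,"translation":[0.8,-0.1,-2.6],"twist":0},{"fingers":1,"translation":[0.8,-0.1,-2.6],"twist":0},{"fingers":1,"translation":[0.8,-0.1,-2.6],"twist":0},{"fingers":1,"translation":[0.8,-0.1,-2.6],"twist":0},{"fingers":1,"translation":[0.8,-0.1,-2.6],"twist":0},{"fingers":1,"translation":[0.8,-0.1,-2.6],"twist":0}]' >/dev/null; python3 log.py; python3 leg.py .5703 .1505 .13 8; python3 t6.py '[[0.52,0.1,0.2],[0.57,0.15,0.13],[0.57,0.15,0.098]]'|tail -3
```

```text
41.55 [-1.2191  1.5192  1.3889  1.8187 -0.1893  1.0022 -0.0639] [0.4802 0.0225 0.2548] [3.1192 1.3061 1.4956] F [ 0.4746 -0.1058 -2.5774] op 0.517
tilt [ 74.8 -93. ]
total [15.56   8.237 -9.528] per row [ 1.945  1.03  -1.191] len/row 2.5022951915530647
[0.52, 0.1, 0.2] [-1.216  1.599  1.353  1.554 -0.233  1.237 -0.15 ] 0.0 [0.213 0.522 0.331]
[0.57, 0.15, 0.13] [-1.143  1.691  1.325  1.256 -0.277  1.424 -0.248] 0.0 [0.249 0.501 0.279]
[0.57, 0.15, 0.098] [-1.137  1.731  1.308  1.23  -0.301  1.426 -0.279] 0.0 [0.251 0.497 0.257]
```

```bash
python3 -m inch '[{"fingers":1,"translation":[1.9,1,-1.2],"twist":0},{"fingers":1,"translation":[1.9,1,-1.2],"twist":0},{"fingers":1,"translation":[1.9,1,-1.2],"twist":0},{"fingers":1,"translation":[1.9,1,-1.2],"twist":0},{"fingers":1,"translation":[1.9,1,-1.2],"twist":0},{"fingers":1,"translation":[1.9,1,-1.2],"twist":0},{"fingers":1,"translation":[1.9,1,-1.2],"twist":0},{"fingers":1,"translation":[1.4,0.7,-0.7],"twist":0},{"fingers":1,"translation":[0.6,0.3,-0.3],"twist":0},{"fingers":1,"translation":[0.2,0.1,-0.2],"twist":0},{"fingers":1,"translation":[0,0,0],"twist":0}]' >/dev/null; python3 log.py; python3 t9.py; python3 leg.py .5703 .1505 .1 1
python3 - <<'E'
from plant import arm; import cv2
for n in ('side','top'):
    a=arm.camera(n)[:,:,::-1]; cv2.imwrite(f'pics/{n}14.png',a)
    cv2.imwrite(f'pics/{n}14c.png',cv2.resize(a[130:240,210:360] if n=='side' else a[130:250,190:290],None,fx=5,fy=5,interpolation=cv2.INTER_CUBIC))
E
```

```text
42.65 [-1.1438  1.69    1.3249  1.262  -0.2753  1.4214 -0.2468] [0.569  0.1488 0.1314] [3.1194 1.3071 1.4946] F [ 0.243  -0.2845 -2.9758] op 0.518
tilt [ 74.9 -93. ]
psi -3.046799012307318 beta 15.10520290716832 twist needed [ 5.87389275e-16  2.92211946e-16 -3.43797030e-01]
total [3.074 0.107 0.651] per row [3.074 0.107 0.651] len/row 3.144107803124795
```

View pics/side14c.png

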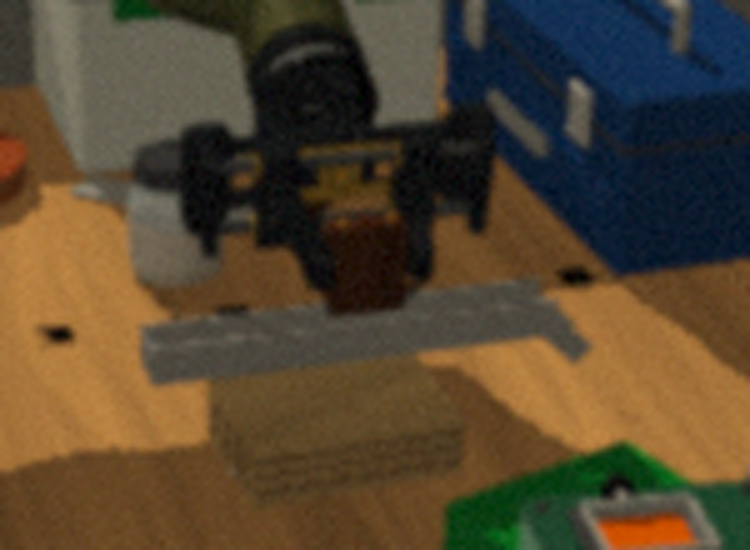

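View pics/top14c.png

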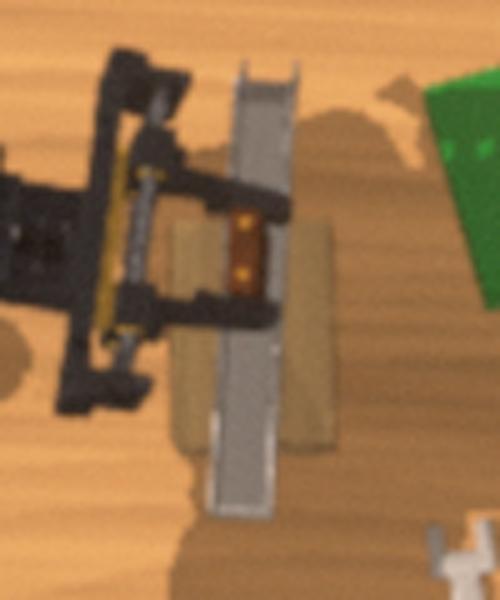

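```bash
python3 -m inch '[{"fingers":1,"translation":[0.8,0,0.2],"twist":0},{"fingers":1,"translation":[1,0,0.2],"twist":0},{"fingers":1,"translation":[0.8,0.1,0.2],"twist":0},{"fingers":1,"translation":[0.4,0,0.1],"twist":0},{"fingers":1,"translation":[0,0,0],"twist":0}]' | sed -n '1,4p'; for i in 1 2 3; do python3 -m inch '[{"fingers":1,"translation":[0.1,0,0.03],"twist":0},{"fingers":1,"translation":[0,0,0],"twist":0}]' | sed -n '2p;4p'; done
```

```text
time: 43.25
eef_pos: [0.5702, 0.1495, 0.0992]
orientation: [3.126, 1.307, 1.501]
force: [0.0, 0.6, -3.0]
eef_pos: [0.5705, 0.1498, 0.0995]
force: [-0.7, 0.4, -3.0]
eef_pos: [0.5704, 0.1498, 0.0983]
force: [0.3, -0.6, -2.9]
eef_pos: [0.5705, 0.1498, 0.098]
force: [0.2, 1.3, -0.4]
```

```bash
python3 -m inch '[{"fingers":1,"translation":[0.04,0,0.01],"twist":0},{"fingers":1,"translation":[0,0,0],"twist":0}]' | sed -n '2p;4p'; python3 -m inch '[{"fingers":0.6,"translation":[0,0,0],"twist":0},{"fingers":0.2,"translation":[0,0,0],"twist":0},{"fingers":0,"translation":[0,0,0],"twist":0},{"fingers":0,"translation":[0,0,0],"twist":0},{"fingers":0,"translation":[0,0,0],"twist":0},{"fingers":0,"translation":[0,0,0],"twist":0}]'
```

```text
eef_pos: [0.5706, 0.1498, 0.0979]
force: [0.8, 1.2, 1.3]
time: 44.65
eef_pos: [0.5703, 0.1496, 0.0965]
orientation: [3.121, 1.307, 1.496]
force: [-0.3, -0.1, -0.5]
opening: 0.944
```

```bash
python3 -m inch '[{"fingers":0,"translation":[0,0,-1],"twist":0},{"fingers":0,"translation":[-0.3,0,-2],"twist":0},{"fingers":0,"translation":[-1,0,-2.5],"twist":0},{"fingers":0,"translation":[-2,0,-2],"twist":0},{"fingers":0,"translation":[-2.5,0,-1],"twist":0},{"fingers":0,"translation":[-2.5,0,0],"twist":0},{"fingers":0,"translation":[-1,0,0],"twist":0},{"fingers":0,"translation":[0,0,0],"twist":0}]'; python3 log.py
python3 - <<'E'
from plant import arm; import cv2, numpy as np
for n in ('side','top'):
    a=arm.camera(n)[:,:,::-1]; cv2.imwrite(f'pics/{n}15.png',a)
    cv2.imwrite(f'pics/{n}15c.png',cv2.resize(a[130:310,210:410] if n=='side' else a[110:260,190:410],None,fx=3.5,fy=3.5,interpolation=cv2.INTER_CUBIC))
E
```

```text
time: 45.45
eef_pos: [0.573, 0.2076, 0.2101]
orientation: [3.113, 1.305, 1.488]
force: [-0.0, 0.6, 0.1]
opening: 1.001
45.45 [-1.1527  1.5951  1.3679  1.1308 -0.2105  1.5952 -0.2155] [0.573  0.2076 0.2101] [3.1131 1.3054 1.488 ] F [-0.0189  0.6061  0.063 ] op 1.001
tilt [ 74.8 -93.1]
```

View pics/side15c.png

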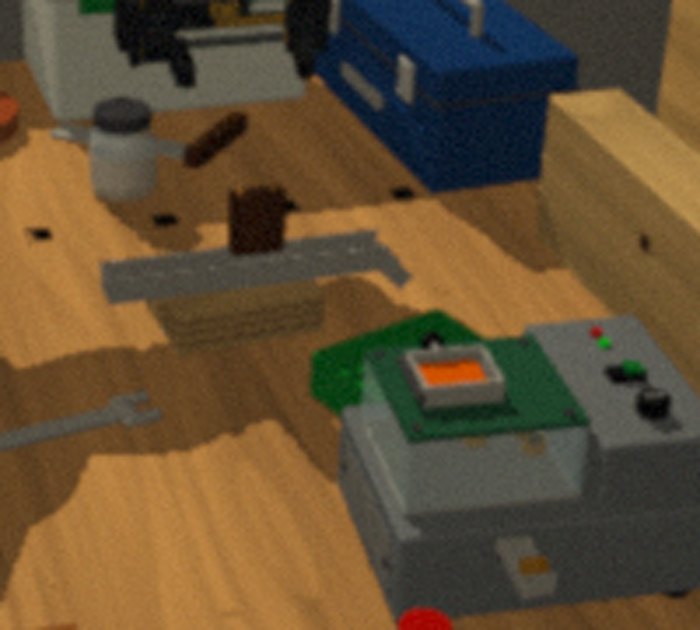

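View pics/top15c.png

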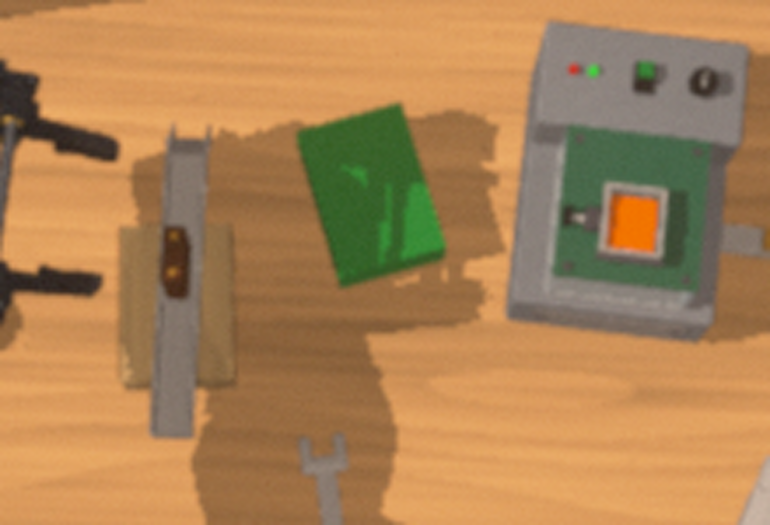

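```bash
python3 -c "
from plant import arm
print(arm.get_state()['force']); print(arm.job_done())"
```

```text
[ 0.01583452 -0.07523576  0.56270911]
the job is handed in; nothing more can be done
None
```

The refill is done and handed in at about 45.5 s of the 72 s allowed. I could not fully confirm that all five nuts are in the hopper.

- **Getting the tool horizontal:** The moves only turn about the tool's own axis. I therefore ran the arm against its joint limits until the tool lay about 15° below horizontal, and took the wooden grip from its left side. That let a twist tip the chute.
- **Seating:** I set the chute level on the front rim, at about 4 N on average. While feeling for the rim the contact briefly reached about 9.4 N by my reading, under the 12 N limit but above the 4–6 N you called ample.
- **Tipping:** I tipped it about the rim to roughly 36°, with contact readings of about 4–6 N. Two exceptions: contact fell to about 1 N at 4° of tip until I corrected it, and the last readings before I lifted off were about 6–7 N.
- **Putting back:** I levelled the chute, withdrew it, laid it back on the plywood block and backed the gripper away.

**Last checks:**
- The chute looked empty and flat on the block, and the flap looked shut.
- No nut was visible on the bench, and nothing else in view appeared to have moved. I did not measure the bystanders' positions.
- The gripper was open and reading no load.

**Nut count:** Only two nuts can be clearly seen through the hopper wall; the others would be under the roof. That all five went in is inferred from the empty channel and the chute weighing about 0.6 N less, which is roughly what five nuts weigh.

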